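Load the flip frame and turn a mower control board over

TASK

Fit every blue-block heat-sink plate lying on the bench down flat over its own pair of studs on the board in the rework frame, then shut the frame's yellow-edged cover until its catch snaps, so that it holds them in. Only then slacken the red lock knob, turn the frame right over by the red crank handle until the board lies flat with its solder side up, and tighten the knob again to lock it there. Do not force the frame round while its knob is tight, and leave the other things on the bench where they are.

Things in the scene. Friction and masses are not known exactly. Their poses are not given: they have to be found in the camera images.
- frame: fixed rework frame: posts 36 (x) x 20 mm, 145 mm tall, at y = -125 and +125 mm on feet 170 x 36 x 16 mm joined by two rods. Between them a cradle with the board turns about a horizontal axis along frame y, 125 mm above the bench (x = 0). Origin: middle of the frame at bench height; x away from the robot, y along the axis towards the crank, z up.
- cradle (a joint): turning angle, rad: 0 = flat, stud side up (start, on a stop); grows as the near (frame -x) edge rises and goes over; 3.14 = flat, solder side up, on the other stop. With the knob slack it turns at about 0.12 N m and stays where it is left; with the knob tight a friction brake holds it to about 0.6 N m.
- board (a point): centre of the green board, on the turning axis: 106 (x) x 186 (y) x 4 mm, in an aluminium cradle 126 x 206 mm whose rails are 14 mm thick and stand 5 mm above the board's faces. z points out of the stud face (up at cradle 0). With the cover shut the cradle sweeps a radius of about 80 mm.
- handle (a point): centre of the crank's red revolving sleeve, 14 mm diameter, 50 mm long, parallel to frame y. At frame x = -50 cos(a), y = +179, z = 125 + 50 sin(a) mm for cradle angle a. The crank arm (8 mm thick) ends 27 mm from the sleeve's centre towards the post. The point turns with the cradle.
- cover (a joint): opening angle of the cover, rad: 0 = shut, 1.95 = fully open, above 1.57 leaning away from the robot. Stiff hinge (about 0.1 N m): it stays where it is left. A spring catch on the near rail meets it at about 0.08 rad and is passed with 6 to 8 N on the yellow bar; the cover then snaps home and is held.
- cover_bar (a point): centre of the yellow bar on the cover's free edge: 178 mm long (frame y), 12 mm wide, 8 mm thick. It lies 116 mm from the hinge line, and 4 mm beyond the hinge's plane on the cover's outer side; shut, its top face is 34.5 mm above the turning axis, over the near rail.
- cover_hinge (a point): middle of the cover's hinge line (along frame y): frame x = +58, y = 0, z = 151.5 mm at cradle 0, carried round by the cradle. The cover is an open frame with arms 8 mm square 85 mm either side of the middle and a rubber-faced hold-down bar that passes 1.5 mm above the plates' blocks when shut.
- lock (a joint): angle of the lock knob, rad: 0 = tight (brake on); grows as it is slackened, counterclockwise seen from above, up to its stop at 1.45 = slack; the brake is off from about 1.1. Starts tight, 0 to 0.1. Takes about 0.1 N m and stays where it is left.
- lock_grip (a point): top centre of the lock knob's red bar, on its vertical axis over the post at frame y = -125, 173 mm above the bench. The bar is 46 (point x) x 12 (point y) x 20 mm, below this point, on a black hub 30 mm diameter, 8 mm tall, on the post. The point turns with the knob; the bar lies along frame x when tight.
- station1 (a point): fitting place nearest the lock knob. Origin on the board's stud face midway between its two studs; x across the board, y along the turning axis, z out of the stud face. Studs at x = -25 and +25 mm, 6 mm diameter, round tips, 10 mm tall. The three places are 52 mm apart along y; any plate fits any place, either way round.
- station2 (a point): fitting place in the middle, like station1.
- station3 (a point): fitting place nearest the crank handle, like station1.
- plate1: loose heat-sink plate, ~60 g: aluminium base 68 (x) x 36 (y) x 5 mm with two 8 mm through holes at x = -25 and +25 mm (y = 0); on top in the middle a blue finned block 30 (x) x 14 (y) x 15 mm to grip, total height 20 mm. Origin: centre of the underside, z up. Starts flat on the bench, block up. A half turn makes no difference. May be absent (None).
- plate2: another heat-sink plate like plate1. May be absent (None).
- plate3: another heat-sink plate like plate1. May be absent (None).
- phone: bystander: black telephone lying flat, 74 x 150 x 9 mm. Origin: centre of its underside.
- parts_tray: bystander: black open tray with bolts, 100 x 130 x 28 mm. Origin: centre of its underside.
- driver: bystander: orange screwdriver lying flat. Origin about its middle.
- spanner: bystander: steel spanner lying flat. Origin about its middle.
- spark_plug: bystander: spark plug lying flat, 76 mm long, 20 mm thick. Origin: under its hexagon.
- bearing: bystander: steel ball bearing ring lying flat, 40 mm in diameter, 12 mm tall. Origin: centre of its underside.
Mind the look-alikes: they are no part of the job. What is shaped like the plate3 but brown or orange is not meant. What is shaped like the plate1 but orange is not meant.

How it is judged:
By the outcome, as a careful person would: the job done as asked, in the order asked, and still so for the second after the job is handed in, with the robot touching nothing.
Of plate1, plate2, plate3 only 2 to 3 are there at a start; the rules pass over those that are not, and their reading is None.
At some moment in a run one of plate1, plate2, plate3 may be knocked a few centimetres aside while the robot is not near it.
Once in a run the grip may slacken for a moment while it holds something.
It also fails if it takes over 210 s, if anything falls off the work surface, if the arm or the gripper's body presses on something with over 40 N, if the wrist force passes 120 N, or if a joint passes its speed limit or range.

ROBOT

A 6-joint arm with a two-finger parallel gripper is mounted at the origin on the work surface. World frame = base frame: x ahead of the robot, y to its left, z up, the work surface at z = 0. Lengths are in m, angles in rad, forces in N, time in s.
With the tool pointing down it reaches from about 0.425 to 0.95 m from the base axis. Payload 3.5 kg.
Tool frame: the origin (TCP) lies midway between the tips of the shut fingers; the grasp point (between the pads) lies 19 mm behind it; z points along the fingers, y is the line along which they close (so a half turn about z gives the same grasp; the last joint's range is limited). The gripper opens to 85 mm and grips with 20 to 120 N. Pads are 22 mm wide; open, the fingers measure 114 mm over their backs; the gripper's body (76 mm by 85 mm) begins 54 mm behind the grasp point. The pads swing forward as they close: fully open they stand 13 mm farther back than shut.
Start: joints at [-0.15, 0.286, 1.577, -0, 1.279, -0.15], TCP at [0.675, 0, 0.231] pointing down, gripper open.
Joint ranges: [-2.77, 2.77], [-0.9, 2.22], [0.21, 2.48], [-1.53, 4.67], [0.24, 2.81], [-2.84, 2.84]. Speed limits (rad/s): [2.79, 2.79, 3.14, 3.14, 3.14, 3.14].

INTERFACE

Orientations are given as a 3x3 rotation matrix whose columns are the frame's x, y, z axes.
In Python, from cell import sensors, optics, workorder gives the robot as it stands.
- The arm moves only by the tool carry_out, never from a script. Its argument "series" is text: rows parted by semicolons, each of 5 numbers parted by spaces: the finger opening in cm, from 0 to 8.54, then the shift along the tool's x, y, z in cm, then the turn about the tool's z in rad. In form: claw x y z turn; .... A call has 1 to 5 rows; each row is the pose to reach, as a shift and turn from the pose commanded when the call began, along the tool's axes at that moment; what a row does not reach only later rows make up. A row lasts 1/10 s, in which the tool goes at most 50 mm and 8.59 degrees, less where a joint would pass 70% of its speed; a pose out of reach is approached as far as the arm can. A call with a gripper value outside its range is refused whole. The fingers move at their own pace and stop on an object; "grip_force" is the grip in N (left out, the last holds). Time passes only in rows, so rows that repeat a pose let the fingers close. It gives the time, the measured TCP pose, the force, the opening and the grip force at its end, in the units of the state.
- sensors.read_state(): the state, without advancing time (a new reading comes with each control period).
- optics.camera(name): name is "scene" or "side" or "wrist"; returns the picture (420x560x3 uint8, red, green, blue); there is no depth.
- optics.calibration(name): a dict with "mtx" (3x3 intrinsics, pixels), "position" and "rotation" of the camera in the world; the wrist camera has in their place "T_tool_cam" (4x4, takes a point from camera to tool coordinates, whose origin is the TCP and whose axes are the flange's). Camera axes: x right, y up, looking along -z (the intrinsics and any distortion apply to the point x, -y, -z); pixel columns grow to the right and rows downward; lengths in m; the calibration is good to about 2 mm. A picture is of the moment at which its call begins: read the wrist's pose just before it. calibration takes no time and is no camera call.
- workorder.close_job(): hands the job in; it is judged then, once.
The state is a dict: "time": time; "q": joint angles; "joint_vel": joint speeds; "joint_torque": joint torques, N m; "eef_pos": TCP position; "eef_rot": TCP orientation; "contact_force": force on the tool from outside, world axes, zero at the start; "torque": the same for the moment, N m; "opening": finger opening in m; "grasp_force": force on a finger pad.
Only numpy, scipy, OpenCV 4.12 (cv2) and the standard library are available. Lean on these libraries where they do the work, as an engineer would, in place of code of your own. Each camera call takes 0.05 s, during which the arm holds its last target. There are 200 camera calls.

## Working session

There is one attempt and no reset: what is moved stays moved. The work goes in short steps, Python scripts to look and compute and a tool call to move; the robot and the scene stay as the last step left them, time stands still between calls to the robot, and variables do not carry over. Pictures are saved under pics/ and viewed, at most 14 in all, crops included, and the job is handed in when it is done.

Besides the shell and the picture viewer there is one more tool, called after "Call:" in YAML: its name, and indented under it one key for each argument. carry_out: Moves the arm, as the interface text tells. Its arguments: {"type":"object","properties":{"series":{"type":"string"},"grip_force":{"type":"number"}},"required":["series"]}

```bash
ls; mkdir -p pics
python3 - <<'E'
from cell import sensors, optics, workorder
import cv2, numpy as np
s=sensors.read_state(); print(s)
for n in ["scene","side","wrist"]:
    im=optics.camera(n); cv2.imwrite(f"pics/{n}0.png",im[:,:,::-1]); c=optics.calibration(n); print(n,c)
E
```

```text
pics
{'time': 0.0, 'q': array([-1.49981431e-01,  2.87181161e-01,  1.57822881e+00, -1.09621867e-05,
        1.27860236e+00, -1.50021637e-01]), 'joint_vel': array([ 1.69984065e-03,  2.39676439e-05,  6.13519412e-04, -9.07353410e-04,
       -1.39025968e-04,  1.78198156e-04]), 'joint_torque': array([-1.79628755e-04, -4.05981302e+01, -2.92628127e+01, -1.54224781e-04,
        5.81841552e-03,  3.74769741e-06]), 'eef_pos': array([6.74319647e-01, 1.42292400e-04, 2.29908807e-01]), 'eef_rot': array([[-4.29554275e-05,  9.99997133e-01, -2.39408284e-03],
       [ 9.99999937e-01,  4.37962757e-05,  3.51168031e-04],
       [ 3.51271876e-04, -2.39406761e-03, -9.99997073e-01]]), 'contact_force': array([ 0.32180905, -0.51763469,  0.09481144]), 'torque': array([ 0.02142828, -0.01903175, -0.00794635]), 'grasp_force': 0.0, 'opening': 0.08537492640585408}
scene {'mtx': array([[513.65820897,   0.        , 278.22068607],
       [  0.        , 513.65820897, 216.51775382],
       [  0.        ,   0.        ,   1.        ]]), 'position': array([ 1.35016756, -0.55007532,  1.06517044]), 'rotation': array([[ 0.52819
[... 337 characters left out ...]
48, 0.64083576]), 'rotation': array([[-0.84988004,  0.24933876, -0.4642565 ],
       [-0.52640133, -0.4428208 ,  0.72581773],
       [-0.02460795,  0.86124324,  0.50759682]])}
wrist {'mtx': array([[343.62007648,   0.        , 286.07587973],
       [  0.        , 343.62007648, 206.97469267],
       [  0.        ,   0.        ,   1.        ]]), 'T_tool_cam': array([[-8.33895352e-04,  9.47326682e-01,  3.20267798e-01,
         8.37000768e-02],
       [ 9.99999647e-01,  8.21473788e-04,  1.73888917e-04,
         1.09741066e-04],
       [-9.83619910e-05,  3.20267830e-01, -9.47327033e-01,
        -1.43694131e-01],
       [ 0.00000000e+00,  0.00000000e+00,  0.00000000e+00,
         1.00000000e+00]])}
```

View pics/scene0.png

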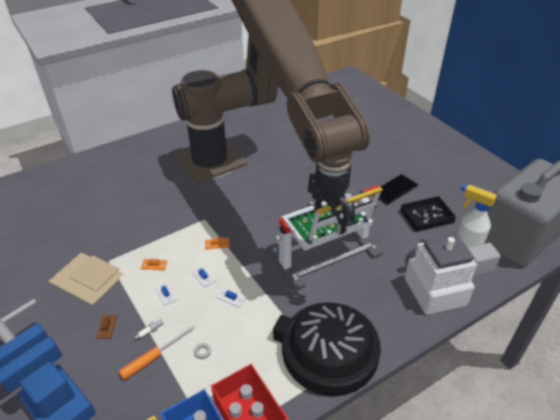

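View pics/side0.png

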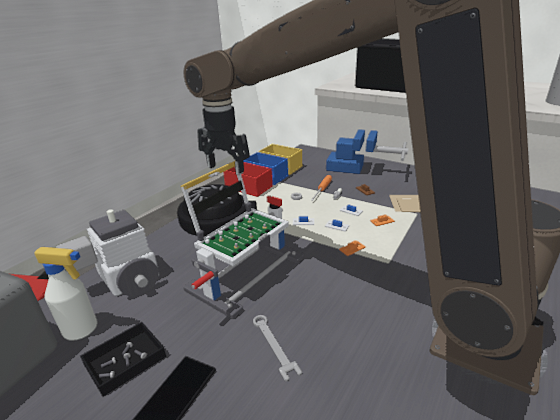

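Three blue plates in the scene view, at about (165,294), (203,276) and (231,297); the frame is around (325,220) with its cover open. The side view shows the studs at (240,235), crank handle at (203,281) and lock knob at (274,201).

```bash
cat > h.py <<'E'
from cell import sensors, optics, workorder
import cv2, numpy as np
from scipy.optimize import least_squares
def cam(n,st=None):
    c=optics.calibration(n)
    if n=="wrist":
        T=np.eye(4);T[:3,:3]=st["eef_rot"];T[:3,3]=st["eef_pos"];T=T@c["T_tool_cam"];return c["mtx"],T[:3,3],T[:3,:3]
    return c["mtx"],c["position"],c["rotation"]
def proj(C,P):
    K,p,R=C; q=(np.atleast_2d(P)-p)@R; q=q*[1,-1,-1]; q=q@K.T; return q[:,:2]/q[:,2:]
def ray(C,uv):
    K,p,R=C; d=np.linalg.solve(K,[uv[0],uv[1],1.])*[1,-1,-1]; return R@d
def onz(C,uv,z):
    d=ray(C,uv); p=C[1]; return p+d*(z-p[2])/d[2]
def blobs(im,lo,hi,amin=15):
    m=cv2.inRange(cv2.cvtColor(im,cv2.COLOR_RGB2HSV),lo,hi); n,l,s,c=cv2.connectedComponentsWithStats(m)
    return [(c[i].round(1),s[i].tolist(),l==i) for i in range(1,n) if s[i][4]>=amin]
def tool(st,P):  # world point -> tool shift (cm) from measured pose
    return ((np.asarray(P)-st["eef_pos"])@st["eef_rot"]*100).round(2)
E
python3 - <<'E'
from h import *
im={n:cv2.imread(f"pics/{n}0.png") for n in("scene","side")}
A=cv2.resize(im["scene"][180:295,265:398],None,fx=3,fy=3,interpolation=cv2.INTER_CUBIC)
B=cv2.resize(im["side"][155:320,180:300],None,fx=3.3,fy=3.3,interpolation=cv2.INTER_CUBIC)
o=np.zeros((600,800,3),np.uint8); o[:A.shape[0],:A.shape[1]]=A; o[:B.shape[0],400:400+B.shape[1]]=B
D=cv2.resize(im["scene"][230:315,145:265],None,fx=3,fy=3,interpolation=cv2.INTER_CUBIC); o[345:600,:360]=D
cv2.imwrite("pics/crop0.png",o)
for n in im:
    C=cam(n); 
    for c,s,m in blobs(im[n][:,:,::-1].copy(),(100,150,60),(130,255,255),8): print(n,c,s,onz(C,c,.013).round(3))
E
```

```text
scene [504.3  77.2] [433, 0, 127, 169, 17377] [0.166 1.296 0.013]
scene [462.9 186.9] [462, 185, 3, 5, 12] [0.584 0.609 0.013]
scene [481.4 206.7] [476, 203, 12, 8, 57] [0.681 0.585 0.013]
scene [202.6 273.4] [200, 270, 6, 8, 30] [ 0.467 -0.252  0.013]
scene [164.8 290.9] [163, 287, 5, 9, 28] [ 0.469 -0.361  0.013]
scene [230.6 294.7] [226, 292, 10, 7, 41] [ 0.572 -0.222  0.013]
scene [ 41.  377.9] [0, 324, 94, 96, 5202] [ 0.552 -0.696  0.013]
scene [191.4 408.4] [161, 391, 61, 29, 930] [ 0.799 -0.438  0.013]
side [347.  155.6] [327, 130, 38, 44, 902] [ 0.674 -0.778  0.013]
side [371.1 141.5] [366, 131, 11, 21, 140] [ 0.649 -0.995  0.013]
side [270.7 164.9] [243, 153, 45, 32, 618] [ 0.91  -0.533  0.013]
side [351. 208.] [347, 205, 9, 7, 43] [ 0.469 -0.358  0.013]
side [303.5 219. ] [300, 217, 8, 5, 40] [ 0.57  -0.219  0.013]
side [337.  223.1] [333, 220, 9, 7, 47] [ 0.467 -0.248  0.013]
side [281.3 239. ] [279, 231, 5, 18, 67] [ 0.57  -0.088  0.013]
side [ 74.6 255.4] [70, 252, 10, 8, 60] [1.03  0.269 0.013]
side [ 52.6 268.7] [43, 264, 21, 11, 146] [1.025 0.336 0.013]
side [215.3 287.6] [211, 277, 9, 23, 133] [0.594 0.173 0.013]
```

View pics/crop0.png

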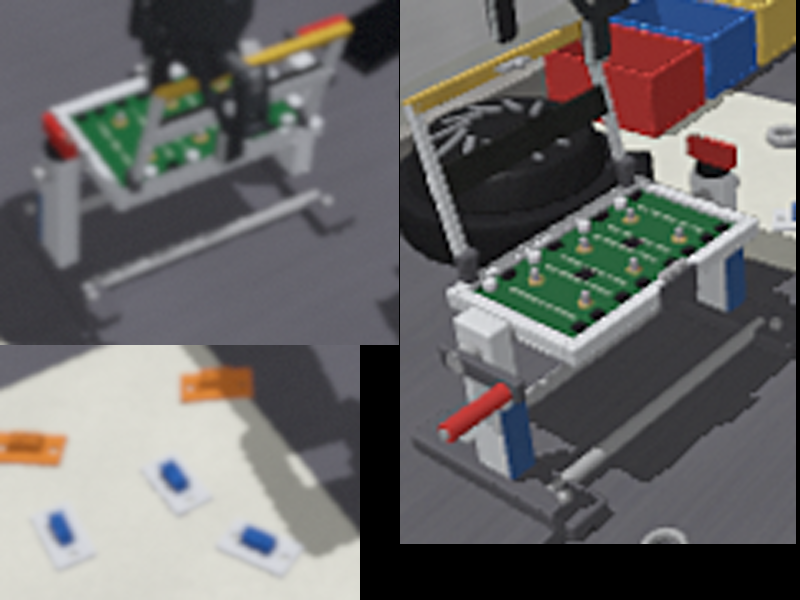

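View pics/wrist0.png

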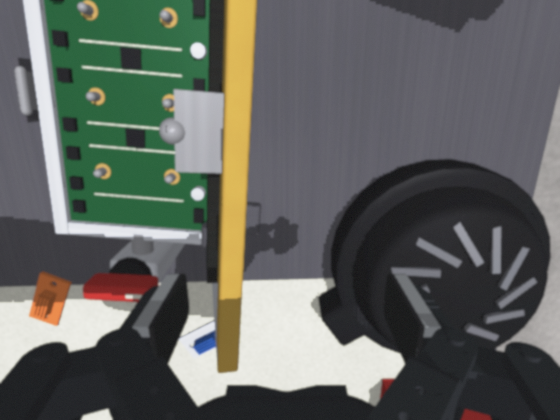

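```bash
cat >> h.py <<'E'
def fw(f,P):  # frame -> world
    x,y,a=f; P=np.atleast_2d(P).astype(float); c,s=np.cos(a),np.sin(a)
    return np.c_[x+c*P[:,0]-s*P[:,1], y+s*P[:,0]+c*P[:,1], P[:,2]]
E
python3 - <<'E'
from h import *
st={'eef_pos':np.array([.67432,.00014,.22991]),'eef_rot':np.array([[-4.3e-5,1,-2.394e-3],[1,4.4e-5,3.5e-4],[3.5e-4,-2.394e-3,-1]])}
Cw=cam("wrist",st);Cs=cam("side")
P=[];U=[]
tips={(-1,3):(85,9),(1,3):(167,17),(-1,2):(95,96),(1,2):(168,102),(-1,1):(102,171),(1,1):(171,177)}
ts={(1,1):(629,210),(1,2):(585,238),(1,3):(535,272),(-1,1):(679,229),(-1,2):(633,261),(-1,3):(585,293)}
p3=lambda k:[k[0]*.025,(k[1]-2)*.052,.136]
W=np.array([p3(k) for k in tips]);S=np.array([p3(k) for k in ts])
uw=np.array(list(tips.values()),float);us=np.array([(180+(u-400)/3.3,155+v/3.3) for u,v in ts.values()])
f=lambda x:np.r_[(proj(Cw,fw(x,W))-uw).ravel(),(proj(Cs,fw(x,S))-us).ravel()]
r=least_squares(f,[.6,.1,0]);print(r.x,r.fun.reshape(-1,2).round(1).tolist())
r2=least_squares(lambda x:f(x)[:12],r.x);print(r2.x,r2.fun.round(1))
r3=least_squares(lambda x:f(x)[12:],r.x);print(r3.x,r3.fun.round(1))
im=cv2.imread("pics/wrist0.png")
big=cv2.resize(im[0:330,0:280],None,fx=1.8,fy=1.8,interpolation=cv2.INTER_CUBIC)
def dr(o,C,pts,off,s,col):
    for u in proj(C,fw(r.x,pts)): cv2.circle(o,tuple(int(v) for v in ((u-off)*s).round()),3,col,1)
ex=np.array([[-.023,-.125,.173],[.023,-.125,.173],[-.063,-.103,.132],[.063,-.103,.132]])
dr(big,Cw,W,0,1.8,(255,0,255));dr(big,Cw,ex,0,1.8,(255,255,0))
sd=cv2.imread("pics/side0.png");b2=cv2.resize(sd[165:315,185:290],None,fx=2.7,fy=2.7,interpolation=cv2.INTER_CUBIC)
dr(b2,Cs,S,(185,165),2.7,(255,0,255));dr(b2,Cs,np.r_[ex,[[-.05,.204,.125],[-.05,.154,.125]]],(185,165),2.7,(255,255,0))
o=np.zeros((600,800,3),np.uint8);o[:big.shape[0],:big.shape[1]]=big;o[:b2.shape[0],510:510+b2.shape[1]]=b2;cv2.imwrite("pics/ov0.png",o)
# plates by block + base outline orientation in scene
sc=cv2.imread("pics/scene0.png")
E
```

```text
[ 0.57194328  0.07835087 -0.08111688] [[-0.3, -1.5], [-0.0, -2.2], [-1.9, 0.6], [1.3, 0.9], [-1.6, 2.5], [0.4, 2.1], [-1.0, -0.6], [-1.6, -0.2], [-1.4, -1.0], [-1.2, -0.7], [-1.1, -1.1], [-1.4, -0.7]]
[ 0.57217015  0.07844891 -0.08104125] [ 0.1 -1.7  0.3 -2.4 -1.5  0.4  1.7  0.8 -1.3  2.4  0.7  1.9]
[ 0.56719972  0.07938231 -0.0782832 ] [ 0.2  0.  -0.4  0.5 -0.2 -0.2  0.  -0.   0.3 -0.3  0.   0.1]
```

View pics/ov0.png

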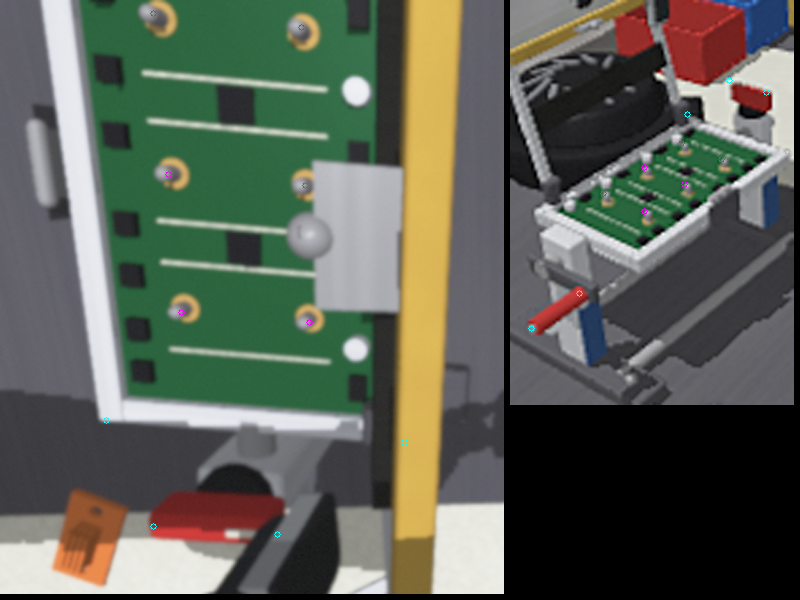

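The overlay fits the frame to about 2–3 mm (stud tips and knob match, yaw about −0.08); the yellow bar passes between the open fingers, so I go up first. Then I look at the plates from above.

Call:
carry_out:
  series: "8.5 0 0 -5 0; 8.5 0 0 -9 0; 8.5 -4 -2 -9 0; 8.5 -8 -4.5 -9 0; 8.5 -12 -7 -9 0"

```text
time: 0.65
eef_pos: [0.6041, -0.1208, 0.3213]
eef_rot: [[-0.001, 1.0, 0.0], [1.0, 0.001, -0.0], [-0.0, 0.0, -1.0]]
contact_force: [0.6, 0.7, -0.4]
opening: 0.085
grasp_force: 0.0
```

Call:
carry_out:
  series: "8.5 -4 -3 2 0; 8.5 -8 -6 4 0; 8.5 -12 -9 6 0; 8.5 -14 -10 6 0; 8.5 -14 -10 6 0"

```text
time: 1.15
eef_pos: [0.5023, -0.2625, 0.2594]
eef_rot: [[0.005, 1.0, -0.003], [1.0, -0.005, 0.001], [0.001, -0.003, -1.0]]
contact_force: [-0.1, 0.1, 0.7]
opening: 0.0852
grasp_force: 0.0
```

Run:
```python
from h import *
st=sensors.read_state();im=optics.camera("wrist");cv2.imwrite("pics/w1.png",im[:,:,::-1]);np.save("w1.npy",dict(p=st["eef_pos"],r=st["eef_rot"]),allow_pickle=True)
print(st["time"],st["eef_pos"],st["eef_rot"].round(3).tolist());C=cam("wrist",st)
for c,s,m in blobs(im,(100,150,60),(130,255,255),30): print(c,s,onz(C,c,.014).round(4))
```

```text
1.15 [ 0.50234399 -0.2625259   0.25942581] [[0.005, 1.0, -0.003], [1.0, -0.005, 0.001], [0.001, -0.003, -1.0]]
[349.4 129.9] [337, 120, 26, 21, 278] [ 0.5722 -0.2201  0.014 ]
[256.4 156.6] [245, 151, 24, 12, 260] [ 0.4679 -0.2494  0.014 ]
[260.1 244.4] [249, 239, 22, 12, 246] [ 0.4688 -0.359   0.014 ]
[541.6 312.4] [505, 271, 55, 96, 1174] [ 0.8402 -0.4596  0.014 ]
[541.7 308.8] [532, 302, 22, 14, 69] [ 0.839 -0.454  0.014]
```

View pics/w1.png

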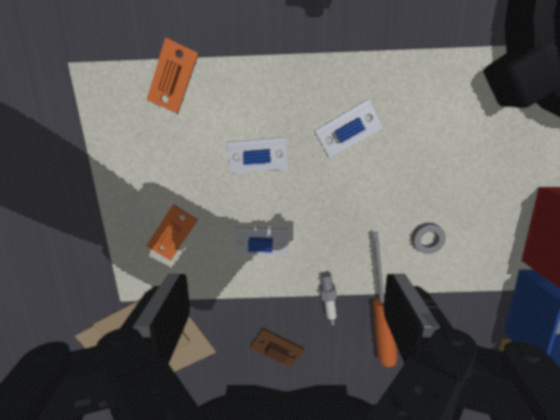

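Shows three blue plates: blocks at (349,130) yawed about 30°, (256,157) about 4°, (260,244) about 1°; orange and brown ones are look-alikes. All match scene and side positions. I go over plate B (0.468, −0.249), with the camera turned to the robot's side.

Call:
carry_out:
  series: "8.5 0.3 -0.8 0 -0.14; 8.5 0.6 -1.6 0 -0.28; 8.5 0.9 -2.4 0 -0.42; 8.5 1.2 -3.2 0 -0.56; 8.5 1.35 -3.4 0 -0.7"

```text
time: 1.7
eef_pos: [0.4714, -0.2451, 0.2618]
eef_rot: [[-0.65, 0.76, 0.001], [0.76, 0.65, 0.0], [-0.0, 0.001, -1.0]]
contact_force: [-0.1, 0.2, -0.0]
opening: 0.0852
grasp_force: 0.0
```

Call:
carry_out:
  series: "6 0 0 3 -0.14; 5 0 0 6 -0.28; 4 0 0 9 -0.42; 4 0 0 12 -0.56; 4 0 0 15 -0.7"

```text
time: 2.2
eef_pos: [0.4721, -0.2454, 0.1108]
eef_rot: [[-0.987, 0.163, 0.001], [0.163, 0.987, -0.001], [-0.001, -0.0, -1.0]]
contact_force: [0.7, -0.6, -0.6]
opening: 0.0398
grasp_force: 0.0
```

Call:
carry_out:
  series: "4 0 0 0 -0.14; 4 0 0 0 -0.24; 4 0 0 0 -0.24; 4 0 0 0 -0.24"

```text
time: 2.6
eef_pos: [0.4718, -0.2459, 0.1118]
eef_rot: [[-0.998, -0.068, 0.001], [-0.068, 0.998, -0.0], [-0.001, -0.0, -1.0]]
contact_force: [-0.1, 0.5, -0.3]
opening: 0.0401
grasp_force: 0.0
```

```bash
cat >> h.py <<'E'
def look(n,name="wrist"):
    st=sensors.read_state();im=optics.camera(name);cv2.imwrite(f"pics/{n}.png",im[:,:,::-1])
    print(round(st["time"],2),st["eef_pos"].round(4),"xaxis",np.degrees(np.arctan2(*st["eef_rot"][1::-1,0])).round(1),"F",st["contact_force"].round(1),"open",round(st["opening"],4))
    np.savez(f"{n}.npz",**st);return st,im
E
python3 - <<'E'
from h import *
st,im=look("w2");C=cam("wrist",st)
print(st["eef_rot"].round(4).tolist(),st["q"].round(2))
for c,s,m in blobs(im,(100,150,60),(130,255,255),100):
    r=cv2.minAreaRect(np.argwhere(m)[:,::-1].astype(np.float32)); b=cv2.boxPoints(r); w=np.array([onz(C,u,.02) for u in b]); print(c,s,w.round(4).tolist(),w.mean(0).round(4))
E
```

```text
2.6 [ 0.4718 -0.2459  0.1118] xaxis -176.1 F [-0.1  0.5 -0.3] open 0.0401
[[-0.9977, -0.0683, 0.0008], [-0.0683, 0.9977, -0.0004], [-0.0008, -0.0005, -1.0]] [-0.67  0.11  2.02  0.    1.01 -2.31]
[130.4 193.4] [118, 173, 25, 43, 963] [[0.4521, -0.3641, 0.02], [0.451, -0.3473, 0.02], [0.4825, -0.3494, 0.02], [0.4837, -0.3669, 0.02]] [ 0.4673 -0.3569  0.02  ]
[279.9 201.4] [272, 182, 17, 40, 613] [[0.4513, -0.2561, 0.02], [0.4505, -0.2449, 0.02], [0.48, -0.2428, 0.02], [0.4808, -0.2545, 0.02]] [ 0.4656 -0.2496  0.02  ]
[307.1 322.6] [295, 304, 27, 38, 584] [[0.5568, -0.2354, 0.02], [0.5484, -0.2243, 0.02], [0.5793, -0.2063, 0.02], [0.5883, -0.2177, 0.02]] [ 0.5682 -0.2209  0.02  ]
```

View pics/w2.png

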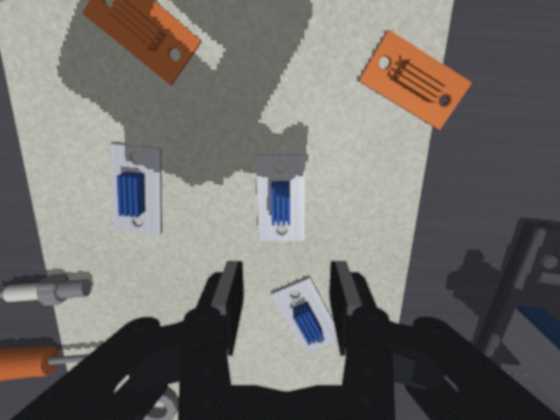

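Plate B lies nearly under the gripper, holes at about (281,167) and (282,230); A is at (308,322), C at (130,193).

Run:
```python
from h import *
st=dict(np.load("w2.npz"));C=cam("wrist",st)
for n,h in dict(B=[(281,167),(282,230)],C=[(137,157),(138,222)],).items():
    w=np.array([onz(C,u,.005) for u in h]);d=w[1]-w[0];m=w.mean(0);print(n,m.round(4),np.linalg.norm(d).round(4),np.degrees(np.arctan2(d[1],d[0])).round(1),tool(st,[m[0],m[1],.007]))
```

```text
B [ 0.4685 -0.2485  0.005 ] 0.0504 4.5 [ 0.36 -0.23 10.48]
C [ 0.4688 -0.3578  0.005 ] 0.0515 -3.2 [  1.08 -11.14  10.49]
```

Call:
carry_out:
  series: "4 0.36 -0.23 4 -0.01; 4 0.36 -0.23 8 -0.01; 3.5 0.36 -0.23 10 -0.01; 3.2 0.36 -0.23 10.4 -0.01; 3 0.36 -0.23 10.4 -0.01"
  grip_force: 50

```text
time: 3.15
eef_pos: [0.4677, -0.2489, 0.0073]
eef_rot: [[-0.997, -0.079, -0.0], [-0.079, 0.997, 0.0], [0.0, 0.0, -1.0]]
contact_force: [-0.1, -0.6, 0.4]
opening: 0.0299
grasp_force: 0.0
```

Call:
carry_out:
  series: "0.5 0 0 0 0; 0.5 0 0 0 0; 0.5 0 0 0 0; 0.5 0 0 0 0; 0.5 0 0 0 0"

```text
time: 3.65
eef_pos: [0.469, -0.25, 0.0093]
eef_rot: [[-0.997, -0.079, 0.003], [-0.079, 0.997, -0.002], [-0.003, -0.002, -1.0]]
contact_force: [-0.5, 0.8, 6.3]
opening: 0.0122
grasp_force: 52.2
```

Call:
carry_out:
  series: "0.5 0 0 -2 0; 0.5 0 0 -7 0; 0.5 0 0 -12 0; 0.5 0 0 -17 0; 0.5 0 0 -20 0"

```text
time: 4.15
eef_pos: [0.4686, -0.2498, 0.2123]
eef_rot: [[-0.997, -0.079, 0.005], [-0.079, 0.997, -0.004], [-0.005, -0.005, -1.0]]
contact_force: [0.2, 0.0, -0.3]
opening: 0.0126
grasp_force: 51.4
```

Call:
carry_out:
  series: "0.5 -2 4.2 0 0.04; 0.5 -4 8.6 0 0.08; 0.5 -6 13 0 0.12; 0.5 -8 17.4 0 0.16; 0.5 -10 22 0 0.16"

```text
time: 4.65
eef_pos: [0.5499, -0.0202, 0.2075]
eef_rot: [[-0.997, 0.082, 0.0], [0.082, 0.997, -0.0], [-0.0, -0.0, -1.0]]
contact_force: [1.0, -1.0, -0.5]
opening: 0.0123
grasp_force: 51.4
```

Call:
carry_out:
  series: "0.5 -1.1 4.9 0 0; 0.5 -1.1 4.9 0 0; 0.5 -1.1 4.9 0.5 0; 0.5 -1.1 4.9 0.5 0"

```text
time: 5.05
eef_pos: [0.5638, 0.0254, 0.2011]
eef_rot: [[-0.997, 0.081, -0.002], [0.081, 0.997, -0.0], [0.002, -0.0, -1.0]]
contact_force: [0.6, -0.6, -0.2]
opening: 0.0122
grasp_force: 51.3
```

Run:
```python
from h import *
st,im=look("w3")
st,im=look("s3","side")
```

```text
5.05 [0.5638 0.0254 0.2011] xaxis 175.3 F [ 0.6 -0.6 -0.2] open 0.0122
5.1 [0.5639 0.0249 0.2014] xaxis 175.3 F [ 0.1 -0.2 -0.8] open 0.0126
```

View pics/w3.png

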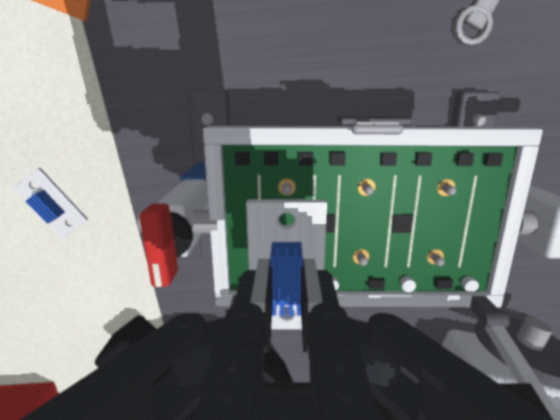

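The plate is held squarely, and its near hole is at (287,218). Near studs are at (286,187), (366,187), (447,188), far ones at (361,258), (435,258); knob bar on the left.

Run:
```python
from h import *
st=dict(np.load("w3.npz"));C=cam("wrist",st);im=cv2.imread("pics/w3.png")[:,:,::-1].copy()
for c,s,m in blobs(im,(8,70,90),(25,255,255),10): 
    if 230<c[0]<480 and 150<c[1]<280: print(c,s[:4])
tips=np.array([(286,188),(366,188),(447.5,188.5),(361,258.5),(435,258.5)],float)
P=np.array([(-.025,-.052,.137),(-.025,0,.137),(-.025,.052,.137),(.025,0,.137),(.025,.052,.137)])
r=least_squares(lambda x:(proj(C,fw(x,P))-tips).ravel(),[.57,.08,-.08]);print(r.x,r.fun.reshape(-1,2).round(1).tolist())
Pb=P.copy();Pb[:,2]=.127;print("base proj",proj(C,fw(r.x,Pb)).round(1).tolist())
cor=np.array([[-.063,-.103,.132],[-.063,.103,.132],[.063,-.103,.132],[.063,.103,.132]]);print("rail",proj(C,fw(r.x,cor)).round(1).tolist())
print("st1 in tool",tool(st,fw(r.x,[[0,-.052,.134]])[0]))
for dz in(.007,.009):
    T=lambda p:np.asarray(st["eef_pos"])+st["eef_rot"]@np.asarray(p)
    print("plate proj",dz,[proj(C,T(p))[0].round(1).tolist() for p in [(.025,0,dz-.005),(.034,-.018,dz-.005),(.034,.018,dz-.005)]])
```

```text
[286.4 184.8] [278, 179, 17, 15]
[365.2 185.7] [358, 179, 17, 17]
[444.7 186.4] [438, 180, 17, 16]
[359.9 254.9] [353, 250, 16, 13]
[434.1 255.3] [428, 250, 15, 14]
[ 0.56794875  0.07636432 -0.08912717] [[-2.9, -0.9], [0.1, -0.4], [1.5, -0.3], [-0.9, 0.9], [2.3, 1.4]]
base proj [[283.2, 183.1], [362.7, 183.6], [442.2, 184.1], [357.2, 252.8], [431.4, 253.3]]
rail [[199.1, 123.6], [539.4, 126.0], [211.9, 302.7], [497.3, 304.5]]
st1 in tool [ 0.03 -0.08  6.71]
plate proj 0.007 [[283.3, 223.9], [243.0, 205.2], [323.6, 205.1]]
plate proj 0.009 [[283.4, 222.3], [243.5, 203.8], [323.1, 203.7]]
```

```bash
cat >> h.py <<'E'
import json,os
def camc(st,d):  # wrist camera with correction d=(t mm-ish 3, rot 3) in tool/cam frame
    K,p,R=cam("wrist",st); return K,p+st["eef_rot"]@np.asarray(d[:3]),R@cv2.Rodrigues(np.asarray(d[3:],float))[0]
ST=lambda i,sx,z=.137:(sx*.025,(i-2)*.052,z)
def fit(st,tips,rails,plate,dz,w0=(.570,.078,-.085)):
    """tips{(i,sx):uv} rails{(sx,sy):uv} plate{(x,y,z in plate frame m):uv}; unknown frame3, cam6, plate x,y,yaw in tool"""
    P=np.array([ST(*k) for k in tips]+[(sx*.063,sy*.103,.132) for sx,sy in rails]);U=np.array(list(tips.values())+list(rails.values()),float)
    Q=np.array(list(plate),float).reshape(-1,3);V=np.array(list(plate.values()),float).reshape(-1,2)
    R=st["eef_rot"];p=st["eef_pos"]
    def res(x):
        C=camc(st,x[3:9]);a=[(proj(C,fw(x[:3],P))-U).ravel()]
        if len(Q):
            c,s=np.cos(x[11]),np.sin(x[11]);L=np.c_[x[9]+c*Q[:,0]-s*Q[:,1],x[10]+s*Q[:,0]+c*Q[:,1],dz-Q[:,2]]
            a.append((proj(C,p+L@R.T)-V).ravel())
        return np.r_[np.concatenate(a),x[3:6]/.002,x[6:9]/.006,x[9]/.003,x[10]/.0005,x[11]/.01,(x[:3]-w0)/[.005,.005,.02]]
    r=least_squares(res,np.r_[w0,np.zeros(9)]);return r.x,r.fun
E
python3 - <<'E'
from h import *
st=dict(np.load("w3.npz"))
tips={(1,-1):(286,188),(2,-1):(366,188),(3,-1):(447.5,188.5),(2,1):(361,258.5),(3,1):(435,258.5)}
rails={(-1,-1):(206,128),(-1,1):(540,131)}
plate={(.025,0,.005):(287,218),(.034,-.018,.005):(247,201),(.034,.018,.005):(326,203)}
for dz in(.008,.0095):
    x,f=fit(st,tips,rails,plate,dz);print(x.round(4),"\n",f[:20].round(1))
    g=fw(x[:3],[[0,-.052,.134]])[0];t=tool(st,g);print("st1",t,"plate off",x[9:12].round(4),"shift",(t[:2]-100*x[9:11]).round(2),"yaw frame-tool deg",np.degrees(x[2]).round(2))
json.dump(x[3:9].tolist(),open("cam.json","w"))
E
```

```text
[ 5.713e-01  7.640e-02 -8.970e-02  6.000e-04 -5.000e-04 -4.500e-03
 -8.500e-03  5.100e-03  3.700e-03 -8.000e-04  0.000e+00  5.000e-03] 
 [ 0.2  0.1  1.3  1.   1.   1.4  0.   0.3  1.6  1.2 -1.3 -2.  -2.4 -1.6
 -0.5  1.4  0.8 -0.  -0.5 -1.4]
st1 [-0.3  -0.05  6.71] plate off [-0.0008  0.      0.005 ] shift [-0.22 -0.05] yaw frame-tool deg -5.14
[ 5.711e-01  7.640e-02 -8.980e-02  7.000e-04 -5.000e-04 -4.400e-03
 -8.300e-03  4.700e-03  3.600e-03 -1.100e-03  0.000e+00  5.000e-03] 
 [ 0.2  0.1  1.3  1.   1.   1.4  0.   0.4  1.6  1.2 -1.4 -2.  -2.4 -1.6
 -0.5  1.3  1.2  0.  -0.8 -1.4]
st1 [-0.28 -0.05  6.71] plate off [-0.0011  0.      0.005 ] shift [-0.17 -0.05] yaw frame-tool deg -5.15
```

Call:
carry_out:
  series: "0.5 -0.2 -0.05 2 0.005; 0.5 -0.2 -0.05 4 0.005; 0.5 -0.2 -0.05 4.6 0.005; 0.5 -0.2 -0.05 4.6 0.005"

```text
time: 5.55
eef_pos: [0.5658, 0.0244, 0.1552]
eef_rot: [[-0.996, 0.087, -0.003], [0.087, 0.996, 0.0], [0.003, 0.0, -1.0]]
contact_force: [0.8, -0.6, 0.0]
opening: 0.0131
grasp_force: 30.3
```

Run:
```python
from h import *
st,im=look("w4");
cv2.imwrite("pics/w4c.png",cv2.resize(im[110:330,190:490,::-1],None,fx=2.6,fy=2.6,interpolation=cv2.INTER_CUBIC))
```

```text
5.55 [0.5658 0.0244 0.1552] xaxis 175.0 F [ 0.8 -0.6  0. ] open 0.0131
```

View pics/w4c.png

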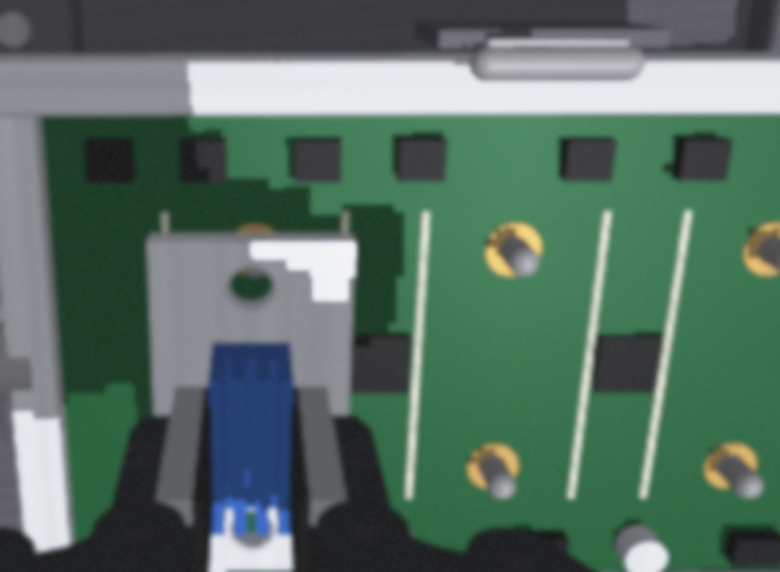

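Run:
```python
from h import *
st=dict(np.load("w4.npz"))
tips={(2,-1):(392,210.2),(2,1):(382.8,296.7),(3,1):(478.3,296.7)}
plate={(.025,0,.005):(286.8,219.4),(.034,-.018,.005):(246.9,200.8),(.034,.018,.005):(327.3,201.8)}
for dz in(.0075,.0095):
    x,f=fit(st,tips,{},plate,dz,(.5712,.0764,-.0875));print(x.round(4),"\n",f[:12].round(1))
    t=tool(st,fw(x[:3],[[0,-.052,.134]])[0]);print("st1",t,"shift",(t[:2]-100*x[9:11]).round(2))
```

```text
[ 5.702e-01  7.690e-02 -8.780e-02 -6.000e-04 -1.200e-03 -3.000e-04
 -1.100e-03  1.700e-03  1.000e-03  9.000e-04  1.000e-04  3.800e-03] 
 [-0.1 -0.   0.1 -0.  -0.1  0.1  0.1  0.5 -0.1  0.1 -0.1 -0.6]
st1 [0.01 0.07 2.12] shift [-0.08  0.06]
[ 5.699e-01  7.680e-02 -8.800e-02 -4.000e-04 -1.300e-03  1.000e-04
 -1.200e-03  1.200e-03  8.000e-04  5.000e-04  1.000e-04  3.800e-03] 
 [-0.1 -0.1  0.1  0.1  0.1  0.1  0.1  0.3  0.3  0.2 -0.5 -0.5]
st1 [0.04 0.05 2.12] shift [-0.01  0.04]
```

Call:
carry_out:
  series: "0.5 -0.04 0.05 0 0.003; 0.5 -0.04 0.05 0.6 0.003; 0.5 -0.04 0.05 1 0.003; 0.5 -0.04 0.05 1.3 0.003; 0.5 -0.04 0.05 1.4 0.003"

```text
time: 6.1
eef_pos: [0.5668, 0.0259, 0.1417]
eef_rot: [[-0.996, 0.089, -0.001], [0.089, 0.996, 0.0], [0.001, 0.0, -1.0]]
contact_force: [0.1, -0.7, -0.2]
opening: 0.0122
grasp_force: 54.4
```

Call:
carry_out:
  series: "0.5 0 0 0.2 0; 0.5 0 0 0.4 0; 0.5 0 0 0.4 0"

```text
time: 6.4
eef_pos: [0.5669, 0.0258, 0.138]
eef_rot: [[-0.996, 0.089, -0.0], [0.089, 0.996, 0.0], [0.0, 0.0, -1.0]]
contact_force: [0.6, -0.0, -1.5]
opening: 0.0122
grasp_force: 54.4
```

Call:
carry_out:
  series: "0.5 0 0 0.15 0; 0.5 0 0 0.3 0; 0.5 0 0 0.3 0"

```text
time: 6.7
eef_pos: [0.5672, 0.0258, 0.1363]
eef_rot: [[-0.996, 0.089, -0.0], [0.089, 0.996, -0.0], [0.0, -0.0, -1.0]]
contact_force: [-2.9, 0.3, 3.8]
opening: 0.0121
grasp_force: 55.0
```

Call:
carry_out:
  series: "2 0 0 0 0; 3 0 0 0 0; 3 0 0 0 0; 3 0 0 -3 0; 3 0 0 -7 0"

```text
time: 7.2
eef_pos: [0.5652, 0.026, 0.2028]
eef_rot: [[-0.996, 0.089, -0.007], [0.089, 0.996, 0.001], [0.007, 0.0, -1.0]]
contact_force: [0.2, -1.0, -0.3]
opening: 0.0299
grasp_force: 0.0
```

Run:
```python
from h import *
st,im=look("w5");
```

```text
7.2 [0.5652 0.026  0.2028] xaxis 174.9 F [ 0.2 -1.  -0.3] open 0.0299
```

View pics/w5.png

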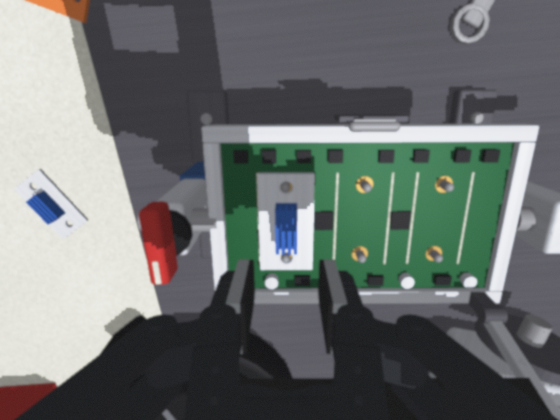

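Plate 1 is seated: both studs show through its holes at (286,187) and (286,258). Next is plate C.

Call:
carry_out:
  series: "3 0.7 -4.5 -1 0; 4 1.4 -9 -1 0; 4 2.2 -13.5 0 0; 4 3 -18 0 -0.015; 4 3.8 -22.5 0 -0.03"

```text
time: 7.75
eef_pos: [0.5085, -0.1964, 0.2049]
eef_rot: [[-0.998, 0.058, 0.0], [0.058, 0.998, 0.0], [-0.0, 0.0, -1.0]]
contact_force: [0.3, 0.8, -0.5]
opening: 0.0402
grasp_force: 0.0
```

Call:
carry_out:
  series: "4 0.6 -4.2 0 0; 4 1.3 -8.4 0 0; 4 2.1 -12.5 0 0; 4 3.1 -16.8 4 0; 4 3.1 -16.8 9 0"

```text
time: 8.25
eef_pos: [0.4699, -0.3665, 0.1256]
eef_rot: [[-0.998, 0.063, 0.007], [0.063, 0.998, -0.009], [-0.008, -0.009, -1.0]]
contact_force: [0.7, 0.1, 0.1]
opening: 0.04
grasp_force: 0.0
```

```bash
cat >> h.py <<'E'
def blue(st,im,near=None):
    C=cam("wrist",st);out=[]
    for c,s,m in blobs(im,(100,150,60),(130,255,255),100):
        p=np.argwhere(m)[:,::-1].astype(np.float32);b=cv2.boxPoints(cv2.minAreaRect(p))
        w=np.array([onz(C,u,.014)[:2] for u in b]);e=max([w[1]-w[0],w[2]-w[1]],key=np.linalg.norm)
        out.append((c,s[4],onz(C,c,.014).round(4),np.degrees(np.arctan2(e[1],e[0]))%180,tool(st,onz(C,c,.014))))
    return out
E
python3 - <<'E'
from h import *
st=dict(np.load("w2.npz"));im=cv2.imread("pics/w2.png")[:,:,::-1].copy()
for o in blue(st,im):print("ref",*o)
st,im=look("w6")
for o in blue(st,im):print(*o)
E
```

```text
ref [130.4 193.4] 963 [ 0.4683 -0.3593  0.014 ] 176.2033724208918 [  1.13 -11.28   9.79]
ref [279.9 201.4] 613 [ 0.4671 -0.2497  0.014 ] 3.9696366358309008 [ 0.51 -0.34  9.78]
ref [307.1 322.6] 584 [ 0.5719 -0.2204  0.014 ] 30.187580145341524 [-10.15   1.87   9.79]
8.25 [ 0.4699 -0.3665  0.1256] xaxis 176.4 F [0.7 0.1 0.1] open 0.04
[295.3 198.3] 538 [ 0.468 -0.359  0.014] 177.2782341953596 [ 0.32  0.84 11.15]
[461.5 302.2] 485 [ 0.5706 -0.221   0.014 ] 29.89354404300289 [-9.05 15.25 11.1 ]
```

Call:
carry_out:
  series: "4 0.17 0.95 2 -0.01; 4 0.17 0.95 4 -0.01; 4 0.17 0.95 8 -0.01; 3.5 0.17 0.95 11.4 -0.01; 3 0.17 0.95 11.4 -0.01"

```text
time: 8.8
eef_pos: [0.4679, -0.3505, 0.0068]
eef_rot: [[-0.999, 0.048, -0.0], [0.048, 0.999, -0.0], [0.0, -0.0, -1.0]]
contact_force: [-0.6, -0.4, 0.3]
opening: 0.0302
grasp_force: 0.2
```

Run:
```python
from h import *
st,im=look("w7");print(tool(st,[.4694,-.3578,.0075]))
for o in blue(st,im):print(*o)
```

```text
8.8 [ 0.4679 -0.3505  0.0068] xaxis 177.2 F [-0.6 -0.4  0.3] open 0.0302
[-0.19 -0.72 -0.07]
[266.7 283.1] 2008 [ 0.4677 -0.3581  0.014 ] 176.97938264810415 [-0.02 -0.76 -0.72]
```

Call:
carry_out:
  series: "3 -0.1 -0.4 0 0; 3 -0.15 -0.74 0 0; 3 -0.15 -0.74 0 0; 3 -0.15 -0.74 0 0"

```text
time: 9.25
eef_pos: [0.4688, -0.358, 0.0086]
eef_rot: [[-0.999, 0.049, 0.0], [0.049, 0.999, -0.0], [-0.0, -0.0, -1.0]]
contact_force: [0.7, -0.2, 0.1]
opening: 0.03
grasp_force: 0.0
```

Run:
```python
from h import *
st,im=look("w7")
for o in blue(st,im):print(*o)
```

```text
9.25 [ 0.4688 -0.358   0.0086] xaxis 177.2 F [ 0.7 -0.2  0.1] open 0.03
[285.6 277.8] 1827 [ 0.4674 -0.357   0.014 ] 177.8872476674961 [ 0.14  0.1  -0.54]
```

Call:
carry_out:
  series: "0.5 0 0 0 0; 0.5 0 0 0 0; 0.5 0 0 0 0; 0.5 0 0 0 0; 0.5 0 0 0 0"
  grip_force: 50

```text
time: 9.8
eef_pos: [0.4689, -0.358, 0.0085]
eef_rot: [[-0.999, 0.049, 0.0], [0.049, 0.999, -0.0], [-0.0, -0.0, -1.0]]
contact_force: [-0.2, -0.3, 4.0]
opening: 0.012
grasp_force: 52.0
```

Call:
carry_out:
  series: "0.5 0 0 -2 0; 0.5 0 0 -7 0; 0.5 0 0 -12 0; 0.5 0 0 -17 0; 0.5 0 0 -20 0"

```text
time: 10.3
eef_pos: [0.4696, -0.3588, 0.2125]
eef_rot: [[-0.999, 0.049, 0.004], [0.049, 0.999, -0.004], [-0.004, -0.004, -1.0]]
contact_force: [0.3, -0.2, -1.7]
opening: 0.0128
grasp_force: 51.5
```

Run:
```python
from h import *
for n in("w3","w4"):
    for o in blue(dict(np.load(n+".npz")),cv2.imread(f"pics/{n}.png")[:,:,::-1].copy()):print(n,*o)
st,im=look("w8")
for o in blue(st,im):print(*o)
print(tool(st,[.5717,.0776,.2]))
```

```text
w3 [ 44.4 206.2] 533 [ 0.5719 -0.2205  0.014 ] 31.69512273105817 [ -2.84 -24.44  18.71]
w3 [286.1 276.1] 1886 [0.672  0.0176 0.014 ] 176.13313983591985 [-10.89   0.11  18.69]
w4 [ 12.7 222.9] 680 [ 0.5728 -0.219   0.014 ] 29.711151795202053 [ -2.87 -24.19  14.11]
w4 [286.1 276.8] 1980 [0.6482 0.0184 0.014 ] 175.78329800170172 [-8.3   0.11 14.1 ]
10.3 [ 0.4696 -0.3588  0.2125] xaxis 177.2 F [ 0.3 -0.2 -1.7] open 0.0128
[286.  278.7] 1907 [ 0.5895 -0.3644  0.014 ] 178.02302142074555 [-11.92   0.1   19.9 ]
[414.4 258.5] 243 [ 0.5707 -0.2212  0.014 ] 30.78590710416195 [-9.35 14.31 19.83]
[ 36.4 348.7] 2439 [ 0.6729 -0.6758  0.014 ] 174.39653701456126 [-21.77 -30.59  20.06]
[-8.07 44.09  1.11]
```

Call:
carry_out:
  series: "0.5 -0.8 4.4 0 0.01; 0.5 -1.6 8.8 0 0.02; 0.5 -2.4 13.2 0 0.03; 0.5 -3.2 17.6 0 0.039; 0.5 -4 22 0 0.039"

```text
time: 10.85
eef_pos: [0.519, -0.1382, 0.207]
eef_rot: [[-0.996, 0.088, -0.001], [0.088, 0.996, 0.001], [0.001, 0.001, -1.0]]
contact_force: [0.1, 0.2, -0.1]
opening: 0.0121
grasp_force: 51.5
```

Call:
carry_out:
  series: "0.5 -0.7 4.6 0 0; 0.5 -1.4 9.2 0 0; 0.5 -2.1 13.8 0 0; 0.5 -2.8 18.4 0 0; 0.5 -3.2 22.2 0 0"

```text
time: 11.35
eef_pos: [0.5704, 0.0807, 0.207]
eef_rot: [[-0.996, 0.087, -0.001], [0.087, 0.996, 0.0], [0.001, 0.0, -1.0]]
contact_force: [0.5, 0.3, -0.9]
opening: 0.0125
grasp_force: 51.5
```

Call:
carry_out:
  series: "0.5 0 0 2 0; 0.5 0 0 4 0; 0.5 0 0 5.4 0; 0.5 0 0 5.4 0; 0.5 0 0 5.4 0"

```text
time: 11.85
eef_pos: [0.5706, 0.0779, 0.1538]
eef_rot: [[-0.996, 0.088, -0.001], [0.088, 0.996, 0.0], [0.001, -0.0, -1.0]]
contact_force: [-0.0, -0.1, -0.3]
opening: 0.0126
grasp_force: 51.5
```

Run:
```python
from h import *
st,im=look("w9")
for o in blue(st,im):print(*o)
print(tool(st,[.5717,.0776,.1363]))
cv2.imwrite("pics/w9c.png",cv2.resize(im[110:330,170:470,::-1],None,fx=2.6,fy=2.6,interpolation=cv2.INTER_CUBIC))
```

```text
11.85 [0.5706 0.0779 0.1538] xaxis 174.9 F [-0.  -0.1 -0.3] open 0.0126
[182.6 261.9] 1944 [ 0.6287 -0.0217  0.014 ] 174.72922375234145 [-6.67 -9.41 13.98]
[286.  279.3] 1937 [0.6552 0.0715 0.014 ] 175.7376253594448 [-8.5   0.1  13.98]
[-0.11 -0.02  1.75]
```

View pics/w9c.png

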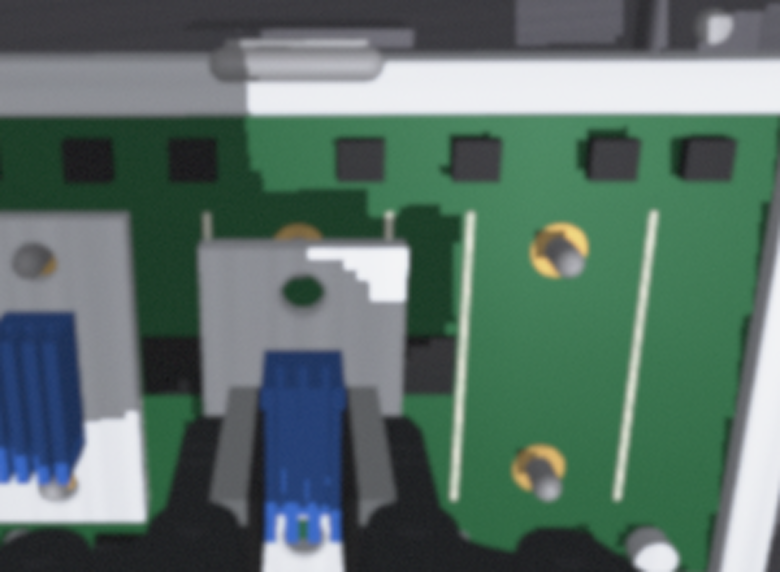

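Run:
```python
from h import *
st=dict(np.load("w9.npz"));c=lambda u,v:(170+u/2.6,110+v/2.6)
tips={(3,-1):c(571,260.5),(3,1):c(547,486)}
plate={(.025,0,.005):c(302.5,291),(.034,-.018,.005):c(198.5,243),(.034,.018,.005):c(408.5,246)}
for dz in(.0075,.009):
    x,f=fit(st,tips,{},plate,dz,(.570,.0769,-.088));print(x.round(4),"\n",f[:10].round(1))
    t=tool(st,fw(x[:3],[[0,0,.134]])[0]);print("st2",t,"shift",(t[:2]-100*x[9:11]).round(2))
```

```text
[ 5.693e-01  7.720e-02 -9.030e-02 -2.000e-04 -1.100e-03 -2.000e-04
 -1.000e-03  1.200e-03  1.400e-03  1.000e-04  1.000e-04  4.100e-03] 
 [-0.1 -0.2  0.1  0.2  0.2  0.6  0.1  0.1 -0.4 -0.7]
st2 [ 0.13 -0.09  1.98] shift [ 0.12 -0.1 ]
[ 5.69e-01  7.71e-02 -9.01e-02 -1.00e-04 -1.10e-03  2.00e-04 -1.00e-03
  1.10e-03  1.30e-03 -2.00e-04  1.00e-04  4.20e-03] 
 [-0.1 -0.3  0.1  0.4  0.2  0.5  0.4  0.2 -0.7 -0.6]
st2 [ 0.15 -0.1   1.98] shift [ 0.17 -0.11]
```

Plate held over station 2 (hole at crop (303,291), next stud tip at (571,262)); about 0.8 mm correction.

Call:
carry_out:
  series: "0.5 0.08 -0.06 0 0; 0.5 0.08 -0.06 0.5 0; 0.5 0.08 -0.06 0.8 0; 0.5 0.08 -0.06 1.1 0; 0.5 0.08 -0.06 1.1 0"

```text
time: 12.4
eef_pos: [0.5694, 0.0777, 0.1424]
eef_rot: [[-0.996, 0.088, -0.001], [0.088, 0.996, 0.0], [0.001, -0.0, -1.0]]
contact_force: [-0.3, -0.8, -0.3]
opening: 0.0122
grasp_force: 51.5
```

Call:
carry_out:
  series: "0.5 0 0 0.2 0; 0.5 0 0 0.4 0; 0.5 0 0 0.5 0; 0.5 0 0 0.6 0; 0.5 0 0 0.6 0"

```text
time: 12.9
eef_pos: [0.5698, 0.0777, 0.137]
eef_rot: [[-0.996, 0.088, -0.0], [0.088, 0.996, -0.0], [0.0, -0.0, -1.0]]
contact_force: [0.4, 0.0, -0.7]
opening: 0.0123
grasp_force: 51.5
```

Call:
carry_out:
  series: "0.5 0 0 0.1 0; 0.5 0 0 0.2 0; 0.5 0 0 0.25 0; 0.5 0 0 0.25 0"

```text
time: 13.3
eef_pos: [0.5701, 0.0777, 0.1354]
eef_rot: [[-0.996, 0.088, 0.0], [0.088, 0.996, -0.0], [-0.0, -0.0, -1.0]]
contact_force: [-1.6, -0.0, 3.9]
opening: 0.0124
grasp_force: 52.1
```

Call:
carry_out:
  series: "2 0 0 0 0; 3 0 0 0 0; 3 0 0 0 0; 3 0 0 -3 0; 3 0 0 -7.5 0"

```text
time: 13.8
eef_pos: [0.5674, 0.0778, 0.2063]
eef_rot: [[-0.996, 0.088, -0.009], [0.088, 0.996, 0.0], [0.009, -0.0, -1.0]]
contact_force: [-0.2, 0.5, -0.2]
opening: 0.0298
grasp_force: 0.0
```

Run:
```python
from h import *
st,im=look("w10")
for o in blue(st,im):print(*o)
print(tool(st,[.5733,-.2192,.2]))
for n in("w1","w2"):
    s=dict(np.load(n+".npz")) if n=="w2" else None
```

```text
13.8 [0.5674 0.0778 0.2063] xaxis 175.0 F [-0.2  0.5 -0.2] open 0.0298
[  5.2 211.6] 240 [ 0.5761 -0.2142  0.014 ] 161.08139748644285 [ -3.59 -29.    19.21]
[206.7 229.5] 1024 [ 0.6143 -0.0093  0.014 ] 173.90628808050104 [-5.6  -8.26 19.18]
[286.2 227. ] 795 [0.6189 0.0744 0.014 ] 175.37908861541158 [-5.32  0.12 19.18]
[ -3.2  -29.53   0.61]
```

Call:
carry_out:
  series: "3 -0.4 -4.4 0 -0.06; 4 -0.8 -8.8 0 -0.12; 4 -1.2 -13.2 0 -0.18; 4 -1.7 -17.6 0 -0.24; 4 -2.2 -22 0 -0.3"

```text
time: 14.35
eef_pos: [0.5724, -0.1451, 0.2096]
eef_rot: [[-0.977, -0.213, 0.001], [-0.213, 0.977, -0.0], [-0.001, -0.0, -1.0]]
contact_force: [0.3, 0.7, 0.5]
opening: 0.0403
grasp_force: 0.0
```

Call:
carry_out:
  series: "4 0.7 -3.7 0 -0.1; 4 1.45 -7.4 0 -0.2; 4 1.45 -7.4 4 -0.32; 4 1.45 -7.4 8.5 -0.32; 4 1.45 -7.4 8.5 -0.32"

```text
time: 14.85
eef_pos: [0.5693, -0.2167, 0.1169]
eef_rot: [[-0.862, -0.506, -0.013], [-0.507, 0.862, 0.007], [0.007, 0.013, -1.0]]
contact_force: [-0.8, 0.6, -1.6]
opening: 0.0402
grasp_force: 0.0
```

Call:
carry_out:
  series: "4 0 0 0 0; 4 0 0 0 0"

```text
time: 15.05
eef_pos: [0.5756, -0.2193, 0.1275]
eef_rot: [[-0.861, -0.508, 0.004], [-0.508, 0.861, -0.002], [-0.002, -0.004, -1.0]]
contact_force: [0.4, -0.9, 0.9]
opening: 0.0405
grasp_force: 0.0
```

Run:
```python
from h import *
st,im=look("w11")
for o in blue(st,im):print(*o)
```

```text
15.05 [ 0.5756 -0.2193  0.1275] xaxis -149.5 F [ 0.4 -0.9  0.9] open 0.0405
[286.8 194.9] 508 [ 0.5712 -0.2207  0.014 ] 30.893169299763926 [ 0.47  0.15 11.35]
```

Call:
carry_out:
  series: "4 0.33 0.2 3 -0.005; 4 0.33 0.2 7 -0.005; 3.5 0.33 0.2 11 -0.005; 3 0.33 0.2 11.85 -0.005; 3 0.33 0.2 11.85 -0.005"

```text
time: 15.6
eef_pos: [0.5707, -0.2187, 0.0073]
eef_rot: [[-0.859, -0.512, 0.0], [-0.512, 0.859, -0.0], [0.0, -0.0, -1.0]]
contact_force: [0.6, -0.3, 0.5]
opening: 0.0303
grasp_force: 0.0
```

Call:
carry_out:
  series: "3 0 0 0 0; 3 0 0 0 0"

```text
time: 15.8
eef_pos: [0.5718, -0.2196, 0.0087]
eef_rot: [[-0.859, -0.512, 0.004], [-0.512, 0.859, -0.002], [-0.002, -0.004, -1.0]]
contact_force: [-0.5, 0.3, -1.0]
opening: 0.0303
grasp_force: 0.0
```

Run:
```python
from h import *
st,im=look("w12")
for o in blue(st,im):print(*o)
```

```text
15.8 [ 0.5718 -0.2196  0.0087] xaxis -149.2 F [-0.5  0.3 -1. ] open 0.0303
[281.7 277. ] 1814 [ 0.5714 -0.221   0.014 ] 31.27707650206093 [ 0.11 -0.1  -0.53]
```

Call:
carry_out:
  series: "0.5 0 0 0 0; 0.5 0 0 0 0; 0.5 0 0 0 0; 0.5 0 0 0 0; 0.5 0 0 0 0"

```text
time: 16.35
eef_pos: [0.5711, -0.2193, 0.0076]
eef_rot: [[-0.859, -0.512, 0.002], [-0.512, 0.859, -0.001], [-0.001, -0.002, -1.0]]
contact_force: [-1.5, 0.6, 5.4]
opening: 0.0125
grasp_force: 52.4
```

Call:
carry_out:
  series: "0.5 0 0 -2 0; 0.5 0 0 -7 0.1; 0.5 0 0 -12 0.22; 0.5 0 0 -17 0.36; 0.5 0 0 -20.5 0.5"

```text
time: 16.85
eef_pos: [0.5707, -0.219, 0.2148]
eef_rot: [[-0.999, -0.031, 0.003], [-0.031, 1.0, -0.002], [-0.003, -0.002, -1.0]]
contact_force: [1.3, -0.2, -1.2]
opening: 0.0122
grasp_force: 51.6
```

Call:
carry_out:
  series: "0.5 0 0 0 0.126; 0.5 0 0 0 0.126; 0.5 0 0 0 0.126"

```text
time: 17.15
eef_pos: [0.5692, -0.2182, 0.2095]
eef_rot: [[-0.996, 0.086, -0.003], [0.086, 0.996, 0.002], [0.003, 0.001, -1.0]]
contact_force: [-0.8, -0.1, -1.2]
opening: 0.0126
grasp_force: 51.6
```

Run:
```python
from h import *
st,im=look("w13")
for o in blue(st,im):print(*o)
print(tool(st,[.5747,.1295,.2125]))
```

```text
17.15 [ 0.5692 -0.2182  0.2095] xaxis 175.1 F [-0.8 -0.1 -1.2] open 0.0126
[286.  279.6] 1929 [ 0.6864 -0.2271  0.014 ] 175.85954933326323 [-11.81   0.1   19.52]
[ 2.44 34.69 -0.25]
```

Call:
carry_out:
  series: "0.5 0.3 4.5 0 0; 0.5 0.6 9 0 0; 0.5 0.9 13.5 0 0; 0.5 1.2 18 0 0; 0.5 1.5 22.5 0 0"

```text
time: 17.7
eef_pos: [0.574, 0.0086, 0.2092]
eef_rot: [[-0.996, 0.087, -0.003], [0.087, 0.996, 0.001], [0.003, 0.0, -1.0]]
contact_force: [0.1, 0.3, -1.3]
opening: 0.0124
grasp_force: 51.6
```

Call:
carry_out:
  series: "0.5 0.3 4.5 0 0; 0.5 0.7 9 0 0; 0.5 0.9 12.2 0 0; 0.5 0.9 12.2 2.5 0; 0.5 0.9 12.2 5.4 0"

```text
time: 18.2
eef_pos: [0.577, 0.1306, 0.1563]
eef_rot: [[-0.996, 0.084, 0.001], [0.084, 0.996, -0.0], [-0.001, 0.0, -1.0]]
contact_force: [-0.3, 0.4, -0.9]
opening: 0.0124
grasp_force: 51.6
```

Call:
carry_out:
  series: "0.5 0 0 0 0; 0.5 0 0 0 0; 0.5 0 0 0 0"

```text
time: 18.5
eef_pos: [0.5777, 0.1288, 0.1583]
eef_rot: [[-0.996, 0.089, 0.002], [0.089, 0.996, 0.0], [-0.002, 0.0, -1.0]]
contact_force: [0.1, 0.5, -0.1]
opening: 0.0122
grasp_force: 51.6
```

Run:
```python
from h import *
st,im=look("w14")
for o in blue(st,im):print(*o)
print(tool(st,[.5747,.1295,.1354]))
# compare rail/plate rows with w9: near rail lower edge v at plate column, right post inner edge
for n in("w9","w14"):
    g=cv2.imread(f"pics/{n}.png");r=cv2.cvtColor(g,cv2.COLOR_BGR2GRAY).astype(int)
    print(n,r[145:215,300].tolist())
cv2.imwrite("pics/w14c.png",cv2.resize(im[110:330,170:470,::-1],None,fx=2.6,fy=2.6,interpolation=cv2.INTER_CUBIC))
```

```text
18.5 [0.5777 0.1288 0.1583] xaxis 174.9 F [ 0.1  0.5 -0.1] open 0.0122
[185.8 252.2] 1846 [0.6287 0.0322 0.014 ] 174.6653595172911 [-5.91 -9.17 14.44]
[ 85.2 253.8] 2360 [ 0.6219 -0.061   0.014 ] 174.8477214607266 [ -6.07 -18.52  14.43]
[286.1 280.1] 1954 [0.6663 0.1221 0.014 ] 175.72009486145322 [-8.86  0.11 14.44]
[0.31 0.04 2.29]
w9 [237, 238, 238, 238, 238, 237, 236, 230, 204, 155, 118, 104, 102, 101, 102, 101, 97, 82, 61, 52, 53, 57, 56, 57, 56, 56, 57, 56, 57, 57, 55, 55, 57, 63, 74, 86, 90, 80, 61, 53, 49, 49, 51, 49, 50, 49, 50, 50, 50, 49, 50, 48, 50, 50, 50, 54, 74, 96, 117, 145, 194, 229, 238, 235, 215, 172, 148, 145, 142, 141]
w14 [234, 201, 143, 110, 104, 104, 98, 83, 65, 51, 43, 44, 52, 57, 61, 61, 60, 60, 61, 60, 60, 61, 60, 60, 61, 61, 67, 82, 94, 100, 102, 102, 102, 96, 82, 62, 52, 51, 50, 50, 51, 52, 49, 52, 50, 50, 49, 50, 51, 49, 49, 51, 51, 50, 50, 51, 62, 80, 103, 122, 160, 215, 237, 241, 241, 236, 217, 173, 147, 145]
```

View pics/w14c.png

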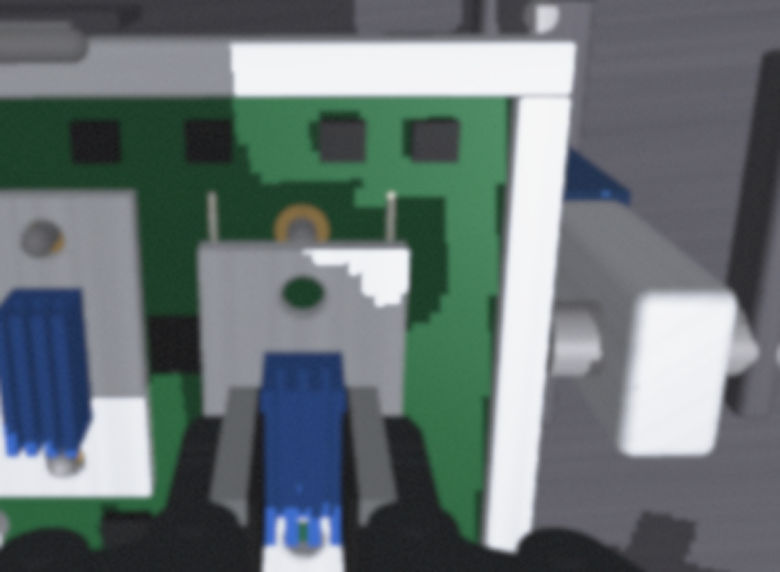

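Plates 1 and 2 are seated; the third is over station 3, its hole (303,292) laterally in line with the stud (303,228). It needs 3 mm towards the robot.

Call:
carry_out:
  series: "0.5 0.31 0.02 0 0; 0.5 0.31 0.02 0.6 0; 0.5 0.31 0.02 1.2 0; 0.5 0.31 0.02 1.5 0; 0.5 0.31 0.02 1.6 0"

```text
time: 19.05
eef_pos: [0.5734, 0.1294, 0.1402]
eef_rot: [[-0.996, 0.089, -0.001], [0.089, 0.996, -0.0], [0.001, -0.0, -1.0]]
contact_force: [0.2, -0.4, -0.4]
opening: 0.0125
grasp_force: 51.6
```

Call:
carry_out:
  series: "0.5 0 0 0.1 0; 0.5 0 0 0.3 0; 0.5 0 0 0.4 0; 0.5 0 0 0.5 0; 0.5 0 0 0.5 0"

```text
time: 19.55
eef_pos: [0.5738, 0.1295, 0.136]
eef_rot: [[-0.996, 0.089, -0.0], [0.089, 0.996, -0.0], [0.0, -0.0, -1.0]]
contact_force: [0.3, 0.8, -0.6]
opening: 0.0127
grasp_force: 51.6
```

Call:
carry_out:
  series: "0.5 0 0 0.1 0; 0.5 0 0 0.2 0; 0.5 0 0 0.2 0"

```text
time: 19.85
eef_pos: [0.5741, 0.1296, 0.1346]
eef_rot: [[-0.996, 0.089, 0.0], [0.089, 0.996, 0.0], [-0.0, 0.0, -1.0]]
contact_force: [-1.2, 0.6, 2.1]
opening: 0.0126
grasp_force: 51.8
```

Call:
carry_out:
  series: "2 0 0 0 0; 3 0 0 0 0; 3 0 0 0 0; 3 0 0 -3 0; 3 0 0 -7.5 0"

```text
time: 20.35
eef_pos: [0.5714, 0.1293, 0.2059]
eef_rot: [[-0.996, 0.089, -0.008], [0.089, 0.996, -0.0], [0.008, -0.001, -1.0]]
contact_force: [1.6, 0.1, 0.3]
opening: 0.0297
grasp_force: 0.0
```

Call:
carry_out:
  series: "1 0 0 -4 0; 0 0 -1 -8.5 0; 0 0 -3 -8.5 0; 0 0 -3 -8.5 0"

```text
time: 20.75
eef_pos: [0.572, 0.0983, 0.2965]
eef_rot: [[-0.996, 0.09, 0.004], [0.09, 0.996, -0.001], [-0.004, -0.0, -1.0]]
contact_force: [-0.3, 0.1, -1.9]
opening: -0.0
grasp_force: 0.0
```

Run:
```python
from h import *
st,im=look("w15")
for o in blue(st,im):print(*o)
```

```text
20.75 [0.572  0.0983 0.2965] xaxis 174.8 F [-0.3  0.1 -1.9] open -0.0
[262.6 185.7] 417 [0.6033 0.0663 0.014 ] 173.84021979650737 [-3.28 -2.9  28.27]
[320.7 185.1] 412 [0.6093 0.1405 0.014 ] 173.85002187205333 [-3.21  4.55 28.26]
[205.1 187.4] 492 [ 0.5988 -0.0076  0.014 ] 170.8193560397522 [ -3.5  -10.3   28.27]
```

View pics/w15.png

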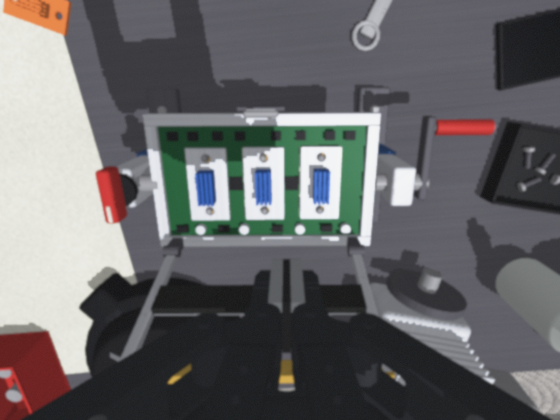

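All three plates are seated evenly at (206,187), (263,186) and (321,186), and the cover is still open. Now I go behind the yellow bar with the fingers shut.

Call:
carry_out:
  series: "0 -3 -1 -1.5 0; 0 -7.5 -2.5 -1.5 0; 0 -12 -4 -1.5 0; 0 -14 -5.2 -1.5 0; 0 -14 -5.2 -1.5 0"

```text
time: 21.3
eef_pos: [0.7072, 0.034, 0.3051]
eef_rot: [[-0.996, 0.091, -0.005], [0.091, 0.996, 0.0], [0.005, -0.0, -1.0]]
contact_force: [-1.3, 0.2, -1.0]
opening: -0.0002
grasp_force: 0.0
```

Call:
carry_out:
  series: "0 0 0 3 0; 0 0 0 6 0; 0 0 0 7.2 0; 0 0 0 7.2 0; 0 0 0 7.2 0"

```text
time: 21.8
eef_pos: [0.706, 0.036, 0.2379]
eef_rot: [[-0.996, 0.088, 0.001], [0.088, 0.996, 0.0], [-0.001, 0.0, -1.0]]
contact_force: [-0.5, -0.2, 1.2]
opening: 0.0003
grasp_force: 0.0
```

Call:
carry_out:
  series: "0 1 0 0 0; 0 2 0 0 0; 0 3 0 0 0; 0 4 0 0 0; 0 5 0 0 0"

```text
time: 22.3
eef_pos: [0.6558, 0.0399, 0.2383]
eef_rot: [[-0.996, 0.089, 0.002], [0.089, 0.996, -0.0], [-0.003, -0.0, -1.0]]
contact_force: [1.5, -1.1, 0.9]
opening: -0.0
grasp_force: 0.6
```

```bash
cat >> h.py <<'E'
def bar(n="scene",y=None):  # yellow bar: fit opening angle from image
    pass
F=(.570,.0767,-.088)
def inframe(p):
    x,y,a=F;d=np.asarray(p)-[x,y,0];c,s=np.cos(a),np.sin(a);return (np.array([c*d[0]+s*d[1],-s*d[0]+c*d[1],d[2]])*1000).round(1)
E
python3 - <<'E'
from h import *
for n in("side","scene"):
    st,im=look("c1"+n,n);C=cam(n)
    for c,s,m in blobs(im,(18,100,90),(32,255,255),20):print(n,c,s)
    for th in (1.95,1.7,1.5,1.2):
        d=np.array([-np.cos(th),0,np.sin(th)]);nn=np.array([np.sin(th),0,np.cos(th)]);b=np.array([.058,0,.1515])+.116*d+.004*nn
        print(th,proj(C,fw(F,[b+[0,-.089,0],b,b+[0,.089,0]])).round(0).tolist())
print(inframe(st["eef_pos"]))
E
```

```text
22.3 [0.6558 0.0399 0.2383] xaxis 174.9 F [ 1.5 -1.1  0.9] open -0.0
side [286.3 155.6] [259, 144, 44, 31, 561]
side [212.9 175.2] [186, 161, 56, 28, 287]
side [ 56.9 258.4] [35, 247, 45, 32, 691]
1.95 [[233.0, 163.0], [207.0, 175.0], [178.0, 188.0]]
1.7 [[240.0, 162.0], [215.0, 174.0], [185.0, 188.0]]
1.5 [[247.0, 163.0], [221.0, 176.0], [192.0, 190.0]]
1.2 [[257.0, 169.0], [232.0, 182.0], [203.0, 196.0]]
22.35 [0.6545 0.0402 0.238 ] xaxis 174.9 F [-0.8  0.4 -0.2] open 0.0001
scene [365.1 187.9] [354, 182, 23, 13, 114]
scene [479.  195.5] [463, 185, 34, 22, 435]
scene [320.8 204.3] [314, 200, 15, 9, 73]
scene [151.7 417.9] [147, 416, 9, 4, 26]
1.95 [[320.0, 218.0], [352.0, 206.0], [384.0, 195.0]]
1.7 [[314.0, 208.0], [346.0, 197.0], [377.0, 186.0]]
1.5 [[309.0, 202.0], [341.0, 191.0], [372.0, 180.0]]
1.2 [[302.0, 196.0], [334.0, 185.0], [364.0, 175.0]]
[ 87.4 -28.9 238. ]
```

Bar follows: opening now about 1.65. Continue along the arc.

Call:
carry_out:
  series: "0 1.1 0 0 0; 0 2.2 0 0 0; 0 3.3 0 0 0; 0 4.4 0 0 0; 0 5.4 0 0 0"

```text
time: 22.9
eef_pos: [0.6012, 0.0449, 0.2366]
eef_rot: [[-0.996, 0.089, -0.001], [0.089, 0.996, 0.0], [0.001, 0.0, -1.0]]
contact_force: [2.4, -0.3, -1.1]
opening: -0.0002
grasp_force: 0.5
```

Call:
carry_out:
  series: "0 1 0 0 0; 0 2 0 0 0; 0 3 0 0 0; 0 4 0 0.1 0; 0 4 0 0.1 0"

```text
time: 23.4
eef_pos: [0.5612, 0.0485, 0.2361]
eef_rot: [[-0.996, 0.088, -0.001], [0.088, 0.996, 0.0], [0.001, 0.0, -1.0]]
contact_force: [-0.8, -0.4, 0.2]
opening: 0.0
grasp_force: 0.0
```

Run:
```python
from h import *
st,im=look("c2side","side");C=cam("side")
for c,s,m in blobs(im,(18,100,90),(32,255,255),20):print(c,s)
for th in (1.2,1,.8,.6):
        d=np.array([-np.cos(th),0,np.sin(th)]);nn=np.array([np.sin(th),0,np.cos(th)]);b=np.array([.058,0,.1515])+.116*d+.004*nn
        print(th,proj(C,fw(F,[b+[0,-.089,0],b,b+[0,.089,0]])).round(0).tolist())
print(inframe(st["eef_pos"]))
```

```text
23.4 [0.5612 0.0485 0.2361] xaxis 174.9 F [-0.8 -0.4  0.2] open 0.0
[287.7 155.9] [267, 144, 36, 31, 527]
[243.  196.9] [216, 180, 56, 33, 230]
[ 56.9 258.4] [35, 247, 45, 32, 691]
1.2 [[257.0, 169.0], [232.0, 182.0], [203.0, 196.0]]
1 [[264.0, 174.0], [239.0, 188.0], [210.0, 203.0]]
0.8 [[270.0, 181.0], [246.0, 195.0], [217.0, 211.0]]
0.6 [[275.0, 189.0], [251.0, 204.0], [223.0, 220.0]]
[ -6.3 -28.9 236.1]
```

Call:
carry_out:
  series: "0 1.0 0 0.8 0; 0 1.9 0 1.6 0; 0 2.8 0 2.5 0; 0 3.7 0 3.6 0; 0 4.2 0 4.6 0"

```text
time: 23.95
eef_pos: [0.5197, 0.0521, 0.189]
eef_rot: [[-0.996, 0.089, -0.001], [0.089, 0.996, 0.0], [0.001, 0.0, -1.0]]
contact_force: [-0.1, 0.7, 0.1]
opening: -0.0
grasp_force: 0.1
```

Call:
carry_out:
  series: "0 0.4 0 1 0; 0 0.7 0 1.7 0; 0 0.9 0 2.2 0; 0 0.9 0 2.2 0"

```text
time: 24.35
eef_pos: [0.5121, 0.0527, 0.1684]
eef_rot: [[-0.996, 0.089, 0.001], [0.089, 0.996, -0.0], [-0.001, 0.0, -1.0]]
contact_force: [-1.0, 0.5, 0.4]
opening: -0.0
grasp_force: 0.2
```

Run:
```python
from h import *
st,im=look("c3side","side");C=cam("side")
for c,s,m in blobs(im,(18,100,90),(32,255,255),20):print(c,s)
for th in (.3,.2,.1,0):
        d=np.array([-np.cos(th),0,np.sin(th)]);nn=np.array([np.sin(th),0,np.cos(th)]);b=np.array([.058,0,.1515])+.116*d+.004*nn
        print(th,proj(C,fw(F,[b+[0,-.089,0],b,b+[0,.089,0]])).round(0).tolist())
print(inframe(st["eef_pos"]))
```

```text
24.35 [0.5121 0.0527 0.1684] xaxis 174.9 F [-1.   0.5  0.4] open -0.0
[291.6 157.6] [278, 146, 25, 29, 414]
[256.2 229.6] [232, 211, 53, 36, 283]
[ 56.9 258.4] [35, 247, 45, 32, 692]
0.3 [[281.0, 202.0], [257.0, 217.0], [230.0, 234.0]]
0.2 [[282.0, 206.0], [259.0, 222.0], [232.0, 239.0]]
0.1 [[283.0, 210.0], [260.0, 226.0], [233.0, 244.0]]
0 [[284.0, 215.0], [260.0, 230.0], [234.0, 248.0]]
[-55.6 -29.  168.4]
```

Call:
carry_out:
  series: "0 0.1 0 0.3 0; 0 0.2 0 0.5 0; 0 0.2 0 0.7 0; 0 0.2 0 0.9 0; 0 0.2 0 1.0 0"

```text
time: 24.9
eef_pos: [0.5106, 0.0528, 0.1592]
eef_rot: [[-0.996, 0.089, 0.002], [0.089, 0.996, -0.0], [-0.002, -0.0, -1.0]]
contact_force: [-1.8, 0.1, 9.2]
opening: -0.0001
grasp_force: 4.5
```

Call:
carry_out:
  series: "0 0 0 0.1 0; 0 0 0 0.15 0; 0 0 0 0.15 0"

```text
time: 25.2
eef_pos: [0.5106, 0.0528, 0.1592]
eef_rot: [[-0.996, 0.089, 0.001], [0.089, 0.996, -0.0], [-0.001, -0.0, -1.0]]
contact_force: [-4.0, 0.4, 11.0]
opening: 0.0001
grasp_force: 5.9
```

Run:
```python
from h import *
st,im=look("c4side","side")
for c,s,m in blobs(im,(18,100,90),(32,255,255),20):print(c,s)
print(inframe(st["eef_pos"]))
```

```text
25.2 [0.5106 0.0528 0.1592] xaxis 174.9 F [-4.   0.4 11. ] open 0.0001
[291.7 157.7] [279, 146, 24, 29, 414]
[257.1 232.9] [235, 215, 50, 36, 268]
[ 56.9 258.4] [35, 247, 45, 32, 691]
[-57.  -29.  159.2]
```

Cover is down at the shut height (159.2 mm against 159.5) and solid at 11 N, so it has snapped. Now the knob: I turn the tool half round so the last joint has room to slacken.

Call:
carry_out:
  series: "0 0 0 -3 0; 1 0 0 -8 0; 2 -2 -4 -9 0.14; 3 -4 -7 -9 0.28; 3 -5.7 -9.6 -9 0.42"

```text
time: 25.75
eef_pos: [0.5588, -0.0492, 0.247]
eef_rot: [[-0.87, 0.492, 0.001], [0.492, 0.87, -0.0], [-0.001, 0.0, -1.0]]
contact_force: [0.7, 0.3, -0.1]
opening: 0.0302
grasp_force: 0.0
```

Call:
carry_out:
  series: "3 0 0 0 0.145; 3 0 0 0 0.29; 3 0 0 0 0.435; 3 0 0 0 0.58; 3 0 0 0 0.725"

```text
time: 26.25
eef_pos: [0.5577, -0.0478, 0.2455]
eef_rot: [[-0.325, 0.946, -0.002], [0.946, 0.325, 0.0], [0.001, -0.001, -1.0]]
contact_force: [-0.3, -0.7, -0.4]
opening: 0.0301
grasp_force: 0.0
```

Call:
carry_out:
  series: "3 0 0 0 0.145; 3 0 0 0 0.29; 3 0 0 0 0.435; 3 0 0 0 0.58; 3 0 0 0 0.725"

```text
time: 26.75
eef_pos: [0.5577, -0.0477, 0.2456]
eef_rot: [[0.384, 0.923, -0.002], [0.923, -0.384, 0.0], [-0.0, -0.002, -1.0]]
contact_force: [0.5, -0.7, 0.3]
opening: 0.03
grasp_force: 0.0
```

Call:
carry_out:
  series: "3 0 0 0 0.145; 3 0 0 0 0.29; 3 0 0 0 0.435; 3 0 0 0 0.58; 3 0 0 0 0.725"

```text
time: 27.25
eef_pos: [0.5577, -0.0477, 0.2455]
eef_rot: [[0.9, 0.437, -0.002], [0.437, -0.9, 0.0], [-0.001, -0.001, -1.0]]
contact_force: [-0.2, 0.1, -0.8]
opening: 0.0299
grasp_force: 0.0
```

Call:
carry_out:
  series: "3 0 0 0 0.145; 3 0 0 0 0.29; 3 0 0 0 0.435; 3 0 0 0 0.547; 3 0 0 0 0.547"

```text
time: 27.75
eef_pos: [0.5578, -0.0477, 0.2456]
eef_rot: [[0.996, -0.089, -0.001], [-0.089, -0.996, 0.0], [-0.002, -0.0, -1.0]]
contact_force: [0.8, 0.9, 0.6]
opening: 0.0303
grasp_force: 0.0
```

Run:
```python
from h import *
st,im=look("k1side","side")
for c,s,m in blobs(im,(18,100,90),(32,255,255),20):print(c,s)
print(inframe(st["eef_pos"]),st["q"].round(2))
st,im=look("k1");C=cam("wrist",st)
for c,s,m in blobs(im,(0,150,60),(6,255,255),60):
    b=cv2.boxPoints(cv2.minAreaRect(np.argwhere(m)[:,::-1].astype(np.float32)));w=np.array([onz(C,u,.173) for u in b]);print(c,s,[inframe(v).tolist() for v in w])
print("pred",proj(C,fw(F,[[-.023,-.125,.173],[.023,-.125,.173]])).round(0).tolist(),tool(st,fw(F,[[0,-.125,.157]])[0]))
```

```text
27.75 [ 0.5578 -0.0477  0.2456] xaxis -5.1 F [0.8 0.9 0.6] open 0.0303
[293.2 158.9] [282, 148, 21, 27, 359]
[258.7 231.5] [233, 214, 52, 37, 301]
[ 56.9 258.4] [35, 247, 45, 32, 691]
[  -1.3 -125.   245.6] [-0.27  0.02  1.85 -0.    1.27  1.39]
27.8 [ 0.5578 -0.0477  0.2458] xaxis -5.0 F [ 0.5 -0.3  0.7] open 0.0298
[285.5 215.8] [276, 181, 19, 66, 917] [[25.8, -117.1, 173.0], [25.8, -128.8, 173.0], [-20.5, -129.1, 173.0], [-20.5, -116.7, 173.0]]
pred [[288.0, 249.0], [288.0, 185.0]] [0.13 0.   8.88]
```

Call:
carry_out:
  series: "3 0.1 0 4 0; 3 0.1 0 7 0; 3 0.1 0 8.4 0; 3 0.1 0 8.7 0; 3 0.1 0 8.7 0"

```text
time: 28.35
eef_pos: [0.5594, -0.048, 0.1601]
eef_rot: [[0.996, -0.088, 0.0], [-0.088, -0.996, -0.0], [0.0, 0.0, -1.0]]
contact_force: [0.9, -0.4, 0.5]
opening: 0.03
grasp_force: 0.0
```

Call:
carry_out:
  series: "0.3 0 0 0 0; 0.3 0 0 0 0; 0.3 0 0 0 0; 0.3 0 0 0 0; 0.3 0 0 0 0"
  grip_force: 40

```text
time: 28.85
eef_pos: [0.5604, -0.0476, 0.1618]
eef_rot: [[0.996, -0.089, 0.004], [-0.089, -0.996, 0.0], [0.004, -0.001, -1.0]]
contact_force: [-0.4, 4.3, 7.0]
opening: 0.0109
grasp_force: 39.9
```

Call:
carry_out:
  series: "0.3 0 0 -0.2 -0.1; 0.3 0 0 -0.2 -0.22; 0.3 0 0 -0.2 -0.34; 0.3 0 0 -0.2 -0.46; 0.3 0 0 -0.2 -0.58"

```text
time: 29.35
eef_pos: [0.5602, -0.047, 0.1619]
eef_rot: [[0.88, 0.475, 0.004], [0.475, -0.88, 0.002], [0.004, 0.0, -1.0]]
contact_force: [4.3, 5.1, -0.5]
opening: 0.0106
grasp_force: 39.6
```

Call:
carry_out:
  series: "0.3 0 0 0 -0.12; 0.3 0 0 0 -0.24; 0.3 0 0 0 -0.36; 0.3 0 0 0 -0.48; 0.3 0 0 0 -0.6"

```text
time: 29.85
eef_pos: [0.5598, -0.0464, 0.1619]
eef_rot: [[0.458, 0.889, 0.002], [0.889, -0.458, 0.003], [0.004, 0.001, -1.0]]
contact_force: [1.8, 5.6, 0.1]
opening: 0.0108
grasp_force: 39.7
```

Call:
carry_out:
  series: "0.3 0 0 0 -0.08; 0.3 0 0 0 -0.16; 0.3 0 0 0 -0.18; 0.3 0 0 0 -0.18"

```text
time: 30.25
eef_pos: [0.5596, -0.0464, 0.1619]
eef_rot: [[0.296, 0.955, 0.002], [0.955, -0.296, 0.003], [0.004, 0.001, -1.0]]
contact_force: [1.8, 5.7, 0.8]
opening: 0.0107
grasp_force: 39.8
```

Run:
```python
from h import *
st,im=look("k2");print(st["torque"].round(2),st["q"].round(2),inframe(st["eef_pos"]))
```

```text
30.25 [ 0.5596 -0.0464  0.1619] xaxis 72.8 F [1.8 5.7 0.8] open 0.0107
[ 0.94 -0.28  0.06] [-0.26  0.11  1.92  0.    1.12  0.03] [   0.4 -123.5  161.9]
```

Knob slackened by 1.36 rad. Release it and go over the crank handle, with tool y across the sleeve.

Call:
carry_out:
  series: "2 0 0 0 0; 3 0 0 0 0; 3 0 0 0 0; 3 0 0 -4 -0.1; 3 0 0 -9 -0.21"

```text
time: 30.8
eef_pos: [0.557, -0.0478, 0.2491]
eef_rot: [[0.086, 0.996, -0.008], [0.996, -0.086, 0.001], [0.001, -0.008, -1.0]]
contact_force: [0.7, 0.2, 0.8]
opening: 0.0301
grasp_force: 0.0
```

Call:
carry_out:
  series: "3 4.8 -0.8 0 0; 3 9.6 -1.6 0 0; 3 14.4 -2.4 0 0; 3 19.2 -3.2 0 0; 3 24 -4 0 0"

```text
time: 31.3
eef_pos: [0.5405, 0.1962, 0.2518]
eef_rot: [[0.09, 0.996, 0.001], [0.996, -0.09, -0.001], [-0.001, 0.001, -1.0]]
contact_force: [-0.3, -0.9, 0.1]
opening: 0.0299
grasp_force: 0.0
```

Call:
carry_out:
  series: "3 4 -0.6 0 0; 3 6.3 -1 0 0; 3 6.3 -1 0 0; 3 6.3 -1 0 0"

```text
time: 31.7
eef_pos: [0.5365, 0.2582, 0.2515]
eef_rot: [[0.089, 0.996, -0.0], [0.996, -0.089, -0.001], [-0.001, -0.0, -1.0]]
contact_force: [0.1, -0.1, 0.5]
opening: 0.03
grasp_force: 0.0
```

Run:
```python
from h import *
st,im=look("h1");C=cam("wrist",st);print(inframe(st["eef_pos"]))
for c,s,m in blobs(im,(0,150,60),(8,255,255),60):
    b=cv2.boxPoints(cv2.minAreaRect(np.argwhere(m)[:,::-1].astype(np.float32)));w=np.array([onz(C,u,.129) for u in b]);print(c,s,inframe(onz(C,c,.129)),[inframe(v).tolist() for v in w])
print("pred",proj(C,fw(F,[[-.05,.154,.125],[-.05,.204,.125]])).round(0).tolist(),tool(st,fw(F,[[-.05,.179,.113]])[0]))
st,im=look("h1s","side");C=cam("side")
for c,s,m in blobs(im,(0,150,60),(8,255,255),30):print(c,s)
print("pred",proj(C,fw(F,[[-.05,.154,.125],[-.05,.204,.125]])).round(0).tolist(), "knob", proj(C,fw(F,[[0,-.125,.163]])).round(0).tolist())
```

```text
31.7 [0.5365 0.2582 0.2515] xaxis 84.9 F [ 0.1 -0.1  0.5] open 0.03
[-49.4 177.9 251.5]
[284.6 195.8] [277, 166, 16, 60, 907] [-50.6 181.  129. ] [[-56.5, 205.5, 129.0], [-44.7, 205.5, 129.0], [-44.5, 155.6, 129.0], [-57.0, 155.6, 129.0]]
pred [[285.0, 225.0], [285.0, 167.0]] [ 0.13 -0.06 13.84]
31.75 [0.5366 0.2576 0.2515] xaxis 84.8 F [-0.4 -0.1 -0.1] open 0.03
[248.1 178.3] [224, 162, 48, 35, 1210]
[274.3 200.9] [267, 195, 15, 12, 96]
[202.7 279.3] [192, 271, 22, 18, 131]
[ 35.7 284.7] [12, 274, 36, 27, 354]
pred [[211.0, 273.0], [193.0, 286.0]] knob [[274.0, 200.0]]
```

Call:
carry_out:
  series: "3 0.1 -0.05 4 0; 3 0.1 -0.05 8 0; 3 0.1 -0.05 11.5 0; 3 0.1 -0.05 13.7 0; 3 0.1 -0.05 13.7 0"

```text
time: 32.3
eef_pos: [0.5336, 0.2571, 0.1103]
eef_rot: [[0.092, 0.996, -0.008], [0.996, -0.092, -0.003], [-0.003, -0.008, -1.0]]
contact_force: [-0.3, -0.0, 0.3]
opening: 0.0301
grasp_force: 0.0
```

Call:
carry_out:
  series: "0.3 0 0 0 0; 0.3 0 0 0 0; 0.3 0 0 0 0; 0.3 0 0 0 0; 0.3 0 0 0 0"
  grip_force: 50

```text
time: 32.8
eef_pos: [0.5352, 0.2586, 0.1157]
eef_rot: [[0.09, 0.996, -0.003], [0.996, -0.09, -0.002], [-0.002, -0.002, -1.0]]
contact_force: [-5.2, -2.8, -1.4]
opening: 0.0121
grasp_force: 48.8
```

Run:
```python
from h import *
st=sensors.read_state();p=inframe(st["eef_pos"]);print(p,st["contact_force"].round(1),st["opening"])
# cumulative rows: tool y=+frame x, tool z=-up ; dz offset
for a in np.arange(.2,3.3,.2): print(round(a,1),np.round([5-5*np.cos(a),-5*np.sin(a)],2))
```

```text
[-50.6 178.2 115.7] [-5.2 -2.8 -1.4] 0.012075913826995539
0.2 [ 0.1  -0.99]
0.4 [ 0.39 -1.95]
0.6 [ 0.87 -2.82]
0.8 [ 1.52 -3.59]
1.0 [ 2.3  -4.21]
1.2 [ 3.19 -4.66]
1.4 [ 4.15 -4.93]
1.6 [ 5.15 -5.  ]
1.8 [ 6.14 -4.87]
2.0 [ 7.08 -4.55]
2.2 [ 7.94 -4.04]
2.4 [ 8.69 -3.38]
2.6 [ 9.28 -2.58]
2.8 [ 9.71 -1.67]
3.0 [ 9.95 -0.71]
3.2 [9.99 0.29]
```

Call:
carry_out:
  series: "0.3 0 0.03 -0.5 0; 0.3 0 0.1 -1 0; 0.3 0 0.24 -1.5 0; 0.3 0 0.39 -1.95 0; 0.3 0 0.39 -1.95 0"

```text
time: 33.3
eef_pos: [0.5397, 0.2583, 0.1361]
eef_rot: [[0.09, 0.996, -0.002], [0.996, -0.09, -0.002], [-0.002, -0.002, -1.0]]
contact_force: [-6.8, -4.3, 3.5]
opening: 0.0118
grasp_force: 49.7
```

Run:
```python
from h import *
st=sensors.read_state();print(inframe(st["eef_pos"]),st["contact_force"].round(1),st["torque"].round(2),st["opening"])
```

```text
[-46.2 178.2 136.1] [-6.8 -4.3  3.5] [-0.73  1.1  -0.01] 0.011825361379511921
```

Call:
carry_out:
  series: "0.3 0 0.48 -0.87 0; 0.3 0 1.13 -1.64 0; 0.3 0 1.91 -2.26 0; 0.3 0 2.8 -2.71 0; 0.3 0 3.76 -2.98 0"

```text
time: 33.8
eef_pos: [0.5786, 0.2549, 0.1653]
eef_rot: [[0.09, 0.996, 0.002], [0.996, -0.09, -0.001], [-0.001, 0.002, -1.0]]
contact_force: [-1.5, -3.5, -5.2]
opening: 0.0118
grasp_force: 49.2
```

Call:
carry_out:
  series: "0.3 0 1 -0.07 0; 0.3 0 1.99 0.06 0; 0.3 0 2.93 0.38 0; 0.3 0 3.79 0.89 0; 0.3 0 4.54 1.55 0"

```text
time: 34.3
eef_pos: [0.6228, 0.2511, 0.1483]
eef_rot: [[0.09, 0.996, -0.002], [0.996, -0.09, -0.001], [-0.001, -0.002, -1.0]]
contact_force: [-5.9, -3.0, -1.6]
opening: 0.0118
grasp_force: 49.5
```

Call:
carry_out:
  series: "0.3 0 0.59 0.8 0; 0.3 0 1.02 1.71 0; 0.3 0 1.26 2.67 0; 0.3 0 1.31 3.4 0; 0.3 0 1.31 3.4 0"

```text
time: 34.8
eef_pos: [0.6349, 0.2501, 0.1155]
eef_rot: [[0.09, 0.996, -0.005], [0.996, -0.09, -0.001], [-0.002, -0.005, -1.0]]
contact_force: [-8.1, -5.4, 4.7]
opening: 0.0117
grasp_force: 50.2
```

Run:
```python
from h import *
st,im=look("t1","side");print(inframe(st["eef_pos"]),st["opening"])
```

```text
34.8 [0.6349 0.2501 0.1155] xaxis 84.8 F [-8.1 -5.4  4.7] open 0.0117
[ 49.4 178.5 115.5] 0.011713977679748305
```

Call:
carry_out:
  series: "0.3 0 0 0.1 0; 0.3 0 0 0.2 0; 0.3 0 0 0.2 0"

```text
time: 35.15
eef_pos: [0.635, 0.2501, 0.1154]
eef_rot: [[0.09, 0.996, -0.004], [0.996, -0.09, -0.001], [-0.002, -0.004, -1.0]]
contact_force: [-11.2, -5.9, 9.6]
opening: 0.012
grasp_force: 50.7
```

Call:
carry_out:
  series: "2 0 0 0 0; 3 0 0 0 0; 3 0 0 0 0; 3 0 0 -4 0; 3 0 0 -9 0"

```text
time: 35.65
eef_pos: [0.6342, 0.2503, 0.1994]
eef_rot: [[0.09, 0.996, -0.006], [0.996, -0.09, -0.001], [-0.001, -0.006, -1.0]]
contact_force: [0.9, 0.1, 0.6]
opening: 0.03
grasp_force: 0.0
```

Call:
carry_out:
  series: "3 0 0 -4.5 0; 3 -4.8 -0.8 -4.7 0; 3 -9.6 -1.6 -4.7 0; 3 -14.4 -2.4 -4.7 0; 3 -19.2 -3.2 -4.7 0"

```text
time: 36.15
eef_pos: [0.5867, 0.0609, 0.2501]
eef_rot: [[0.089, 0.996, 0.003], [0.996, -0.089, 0.0], [0.001, 0.003, -1.0]]
contact_force: [0.2, -0.6, -0.4]
opening: 0.0299
grasp_force: 0.0
```

Call:
carry_out:
  series: "3 -4.8 -0.8 0 0.06; 3 -9.6 -1.5 0 0.12; 3 -11.2 -1.7 0 0.21; 3 -11.2 -1.7 0 0.21; 3 -11.2 -1.7 0 0.21"

```text
time: 36.65
eef_pos: [0.5601, -0.0479, 0.2498]
eef_rot: [[0.295, 0.955, 0.001], [0.955, -0.295, 0.001], [0.001, 0.001, -1.0]]
contact_force: [0.1, -0.6, 0.7]
opening: 0.0303
grasp_force: 0.0
```

Run:
```python
from h import *
st,im=look("k3");C=cam("wrist",st);print(inframe(st["eef_pos"]))
for c,s,m in blobs(im,(0,150,60),(8,255,255),60):
    b=cv2.boxPoints(cv2.minAreaRect(np.argwhere(m)[:,::-1].astype(np.float32)));w=np.array([onz(C,u,.173) for u in b]);e=max([w[1]-w[0],w[2]-w[1]],key=np.linalg.norm);print(c,s,inframe(w.mean(0)),np.degrees(np.arctan2(e[1],e[0])))
print(tool(st,fw(F,[[0,-.124,.16]])[0]))
st,im=look("k3s","side");C=cam("side")
for c,s,m in blobs(im,(0,150,60),(8,255,255),30):print(c,s)
print("handle pred",proj(C,fw(F,[[.05,.179,.125]])).round(1).tolist())
big=cv2.resize(im[150:320,170:310,::-1],None,fx=3.5,fy=3.5,interpolation=cv2.INTER_CUBIC);cv2.imwrite("pics/k3c.png",big)
```

```text
36.65 [ 0.5601 -0.0479  0.2498] xaxis 72.8 F [ 0.1 -0.6  0.7] open 0.0303
[   1.1 -125.   249.8]
[284.4 216. ] [275, 181, 19, 66, 922] [   0.3 -120.9  173. ] -106.8391109144814
[543.7 321.1] [522, 279, 38, 99, 2685] [ 173.6 -255.9  173. ] -92.96178513709592
[ 0.06 -0.14  8.98]
36.7 [ 0.5601 -0.0473  0.2497] xaxis 72.9 F [0.9 0.3 0.3] open 0.0296
[248.1 178.3] [224, 162, 48, 35, 1204]
[274.3 200.9] [267, 195, 15, 12, 96]
[171.8 262.8] [161, 255, 22, 17, 127]
[ 35.7 284.7] [12, 274, 36, 27, 354]
handle pred [[171.9, 262.8]]
```

View pics/k3c.png

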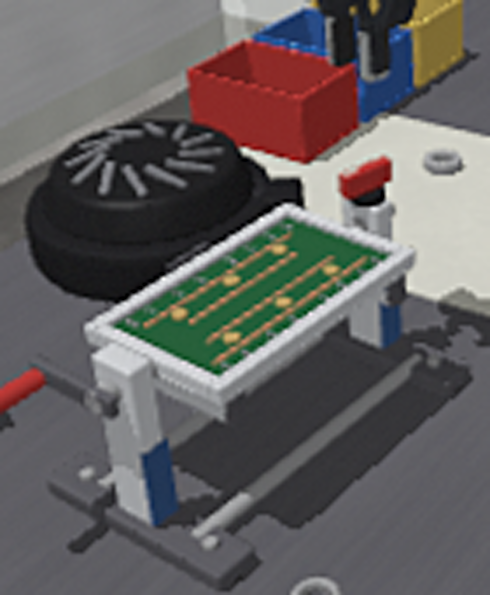

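The board is flat with its solder side up and the handle exactly at its far-stop pixel (172,263). Now I tighten the knob.

Call:
carry_out:
  series: "3 0.05 -0.08 4 0; 3 0.05 -0.08 7 0; 3 0.05 -0.08 8.5 0; 3 0.05 -0.08 8.85 0; 3 0.05 -0.08 8.85 0"

```text
time: 37.25
eef_pos: [0.5594, -0.0467, 0.1612]
eef_rot: [[0.294, 0.956, 0.0], [0.956, -0.294, 0.0], [0.0, 0.0, -1.0]]
contact_force: [0.5, 0.3, 1.0]
opening: 0.0299
grasp_force: 0.0
```

Call:
carry_out:
  series: "0.3 0 0 0 0; 0.3 0 0 0 0; 0.3 0 0 0 0; 0.3 0 0 0 0; 0.3 0 0 0 0"
  grip_force: 40

```text
time: 37.75
eef_pos: [0.5595, -0.047, 0.1631]
eef_rot: [[0.296, 0.955, 0.002], [0.955, -0.296, 0.0], [0.001, 0.001, -1.0]]
contact_force: [-4.5, 1.5, 5.4]
opening: 0.0111
grasp_force: 40.5
```

Call:
carry_out:
  series: "0.3 0 0 0 0.1; 0.3 0 0 0 0.22; 0.3 0 0 0 0.34; 0.3 0 0 0 0.46; 0.3 0 0 0 0.58"

```text
time: 38.25
eef_pos: [0.5596, -0.0472, 0.1631]
eef_rot: [[0.774, 0.634, 0.002], [0.634, -0.774, -0.0], [0.001, 0.002, -1.0]]
contact_force: [-2.7, 0.8, 4.6]
opening: 0.0104
grasp_force: 40.5
```

Call:
carry_out:
  series: "0.3 0 0 0 0.12; 0.3 0 0 0 0.24; 0.3 0 0 0 0.36; 0.3 0 0 0 0.48; 0.3 0 0 0 0.6"

```text
time: 38.75
eef_pos: [0.5597, -0.0474, 0.1631]
eef_rot: [[0.996, 0.086, 0.002], [0.086, -0.996, -0.001], [0.002, 0.001, -1.0]]
contact_force: [-3.0, -0.6, 5.3]
opening: 0.0106
grasp_force: 40.4
```

Call:
carry_out:
  series: "0.3 0 0 0 0.06; 0.3 0 0 0 0.12; 0.3 0 0 0 0.17; 0.3 0 0 0 0.17"

```text
time: 39.15
eef_pos: [0.5597, -0.0475, 0.1631]
eef_rot: [[0.997, -0.08, 0.002], [-0.08, -0.997, -0.001], [0.002, 0.001, -1.0]]
contact_force: [-1.8, 1.7, 4.7]
opening: 0.0102
grasp_force: 40.4
```

Run:
```python
from h import *
st,im=look("k4");print(st["torque"].round(3),st["q"].round(3),inframe(st["eef_pos"]))
```

```text
39.15 [ 0.5597 -0.0475  0.1631] xaxis -4.6 F [-1.8  1.7  4.7] open 0.0102
[ 0.08   0.536 -0.033] [-0.265  0.104  1.919 -0.     1.117  1.386] [   0.7 -124.6  163.1]
```

Call:
carry_out:
  series: "0.3 0 0 0 0.03; 0.3 0 0 0 0.06; 0.3 0 0 0 0.09; 0.3 0 0 0 0.09"

```text
time: 39.6
eef_pos: [0.5597, -0.0475, 0.1631]
eef_rot: [[0.987, -0.163, 0.002], [-0.163, -0.987, -0.002], [0.002, 0.002, -1.0]]
contact_force: [-3.2, 0.8, 5.3]
opening: 0.0109
grasp_force: 53.9
```

Run:
```python
from h import *
st=sensors.read_state();print(st["torque"].round(3),st["contact_force"].round(1),np.degrees(np.arctan2(*st["eef_rot"][1::-1,0])))
```

```text
[0.181 0.471 1.115] [-3.2  0.8  5.3] -9.385768803792406
```

Call:
carry_out:
  series: "0.3 0 0 0 -0.08; 2 0 0 0 -0.08; 3 0 0 0 -0.08; 3 0 0 0 -0.08; 3 0 0 -3 -0.08"

```text
time: 40.1
eef_pos: [0.556, -0.0466, 0.1862]
eef_rot: [[0.996, -0.09, -0.01], [-0.09, -0.996, 0.003], [-0.01, -0.002, -1.0]]
contact_force: [0.3, 0.1, -1.0]
opening: 0.0301
grasp_force: 0.0
```

Call:
carry_out:
  series: "3 0 0 -5 0; 3 0 0 -7 0; 3 0 0 -7 0; 3 0 0 -7 0; 3 0 0 -7 0"

```text
time: 40.6
eef_pos: [0.5579, -0.047, 0.2585]
eef_rot: [[0.996, -0.089, -0.004], [-0.089, -0.996, 0.001], [-0.004, -0.001, -1.0]]
contact_force: [-0.5, 0.4, -0.5]
opening: 0.0302
grasp_force: 0.0
```

Run:
```python
from h import *
st,im=look("k5");C=cam("wrist",st)
for c,s,m in blobs(im,(0,150,60),(8,255,255),60):
    b=cv2.boxPoints(cv2.minAreaRect(np.argwhere(m)[:,::-1].astype(np.float32)));w=np.array([onz(C,u,.173) for u in b]);e=max([w[1]-w[0],w[2]-w[1]],key=np.linalg.norm);print(c,s,inframe(w.mean(0)),np.degrees(np.arctan2(e[1],e[0])))
st,im=look("k5s","side")
for c,s,m in blobs(im,(0,150,60),(8,255,255),30):print(c,s)
a=cv2.imread("pics/k3s.png").astype(int);b=im[:,:,::-1].astype(int);print("board region diff",np.abs(a-b)[205:300,165:265].mean(),np.abs(a-b)[205:300,165:265].max())
for c,s,m in blobs(im,(100,150,60),(130,255,255),8):print("blue",c,s[4])
```

```text
40.6 [ 0.5579 -0.047   0.2585] xaxis -5.1 F [-0.5  0.4 -0.5] open 0.0302
[286.5 209.8] [278, 176, 18, 63, 821] [   2.8 -123.2  173. ] 175.29949931185772
40.65 [ 0.5579 -0.0469  0.2583] xaxis -5.1 F [-0.1 -0.5  0.5] open 0.0299
[247.9 178.4] [224, 162, 48, 35, 1195]
[274.7 200.9] [267, 197, 15, 10, 98]
[171.8 262.8] [161, 255, 22, 17, 126]
[ 35.7 284.7] [12, 274, 36, 27, 354]
board region diff 0.8886315789473684 7
blue [346.9 155.2] 1017
blue [371.2 141.1] 154
blue [254.7 159.4] 150
blue [279.3 170.9] 280
blue [281.1 242.2] 41
blue [ 74.6 255.4] 60
blue [ 52.5 268.6] 148
blue [215.3 287.3] 138
```

```bash
python3 -c "
from cell import workorder
print(workorder.close_job())"
```

```text
the job is handed in; nothing more can be done
None
```

The job is handed in: all three plates are seated on their studs, the cover is shut on its catch, the board is turned over solder side up against its stop, and the lock knob is tightened again to its stop.

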